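# Secure the loose lab ware in its holders

## Task

The bench is being made safe before the next measurement: put each of the four loose pieces into the holder made for it - the stoppered flask into the cork ring, the amber dropper bottle from the front of the bench into the blue block, the vial into the aluminium block and the blue-and-grey cuvette cassette into the black tray. Each must sit upright and right down on the bottom of its holder; carry them upright and set them down without dropping or tipping any of them.

Things in the scene. Friction and masses are not known exactly. Their poses are not given: they have to be found in the camera images.
- flask: stoppered glass volumetric flask, standing upright: round bulb 56 mm in diameter up to 58 mm high, then a straight neck about 24 mm in diameter from 80 to 172 mm up, black stopper on top, 191 mm tall in all, about 0.12 kg. Grasp it by the neck, high up: its top must stay clear of the palm and finger roots of a gripper with short fingers. Origin: centre of its underside; z up its axis.
- dropper_bottle: the amber glass dropper bottle standing on the open front part of the bench (a like one at the back of the bench, beside the grey wash bottle, is not meant and is fixed), with black collar and red rubber bulb, standing upright: body 36 mm in diameter up to 60 mm high, collar 22 mm in diameter, 98 mm tall in all, about 0.08 kg. Grasp it by the body. Origin: centre of the underside; z up its axis.
- vial: small glass screw-cap vial with white cap and pale blue filling, standing upright: body 23 mm in diameter up to 40 mm high, cap 19 mm in diameter, 50 mm tall in all, about 0.03 kg. Origin: centre of the underside; z up its axis.
- cassette: closed box for cuvettes, light blue below with grey lid: 45 mm along its x, 52 mm along its y, 50 mm tall, about 0.08 kg. Grasp it across the 45 mm sides. Origin: centre of the underside; z up.
- cork_ring: holder of the flask: brown cork ring lying on the bench, outside diameter 94 mm, 26 mm high, hole 68 mm in diameter that goes right through, so the flask in it stands on the bench. Fixed. Origin: centre of the underside; z up.
- bottle_block: holder of the dropper bottle: square blue plastic block 78 x 78 mm, 26 mm high, with one round bore 45 mm in diameter from above (4 mm countersink at the mouth) whose floor is 6 mm above the bench. Fixed. Origin: centre of the underside; z up.
- vial_block: holder of the vial: square bare aluminium block 62 x 62 mm, 24 mm high, with one round bore 31 mm in diameter from above (4 mm countersink at the mouth) whose floor is 6 mm above the bench. Fixed. Origin: centre of the underside; z up.
- cassette_tray: holder of the cassette: open black plastic tray 72 mm along its x, 78 mm along its y, 18 mm high, walls 6 mm, so 60 x 66 mm inside, inner floor 6 mm above the bench. Fixed. Origin: centre of the underside; z up.
Not all that is in view belongs to the job. Of the things shaped like the bottle_block, the blue one is meant.

How it is judged:
At the end, for the whole second after the job is handed in: All four released, at rest and upright (0.2 rad) in their own holders: flask within 12 mm of the ring centre, underside under 6 mm above the bench; bottle and vial within 10 mm of the bore centre, undersides under 12 mm; cassette within 12 mm of the tray centre, underside under 10 mm (horizontal distance between flask and cork_ring below 0.012 m and z of flask in the frame of cork_ring below 0.006 m and angle between each of flask, dropper_bottle, vial, cassette's own z axis and vertical below 0.2 rad and linear speed of each of flask, dropper_bottle, vial, cassette below 0.02 m/s and contact force between each of flask, dropper_bottle, vial, cassette and the fingers below 0.1 N and horizontal distance between dropper_bottle and bottle_block below 0.01 m and z of dropper_bottle in the frame of bottle_block below 0.012 m and horizontal distance between vial and vial_block below 0.01 m and z of vial in the frame of vial_block below 0.012 m and horizontal distance between cassette and cassette_tray below 0.012 m and z of cassette in the frame of cassette_tray below 0.01 m); the robot touches nothing.
It fails at once if one of the four is tipped by more than 40 degrees (angle between any of flask, dropper_bottle, vial, cassette's own z axis and vertical above 0.7 rad).
It fails at once if one of the four is dropped: it moves faster than 0.8 m/s with no finger touching it (a free fall of some 30 mm) ((linear speed of flask above 0.8 m/s and contact force between flask and the fingers below 0.02 N) or (linear speed of dropper_bottle above 0.8 m/s and contact force between dropper_bottle and the fingers below 0.02 N) or (linear speed of vial above 0.8 m/s and contact force between vial and the fingers below 0.02 N) or (linear speed of cassette above 0.8 m/s and contact force between cassette and the fingers below 0.02 N)).
It also fails if it takes over 122 s, if anything falls off the work surface, if the arm or the gripper's body presses on something with over 40 N, if the wrist force passes 120 N, or if a joint passes its speed limit or range.

## Robot

A 6-joint arm with a two-finger parallel gripper is mounted at the origin on a cart in front of the work surface, level with it; the furniture and walls round the work are solid. World frame = base frame: x ahead of the robot, y to its left, z up, the work surface at z = 0. Lengths are in m, angles in rad, forces in N, time in s.
With the tool pointing down it reaches from about 0.275 to 0.725 m from the base axis. Payload 5.6 kg.
Tool frame: the origin (TCP) lies midway between the tips of the shut fingers; the grasp point (between the pads) lies ctrl.hold_point_z behind it (ctrl.hold_point_z is the distance from the TCP to the grasp point, in m); z points along the fingers, y is the direction in which the jaws open and shut (so a half turn about z gives the same grasp; the last joint's range is limited). The gripper opens to 85 mm and grips with 20 to 120 N. Pads are 22 mm wide; open, the fingers measure 114 mm over their backs; the gripper's body (76 mm by 85 mm) begins 54 mm behind the grasp point. The pads swing forward as they close: fully open they stand 13 mm farther back than shut.
Start: joints at [-0.957, 0.255, 0.108, 0, -1.424, -0.285], TCP at [0.178, -0.521, 0.231] pointing down, gripper open.
Joint ranges: [-2.95, 2.95], [-1.21, 1.97], [-1.09, 1.5], [-2.87, 1.71], [-2.94, -0.07], [-3.05, 3.05]. Speed limits (rad/s): [2.57, 2.57, 3.14, 3.14, 3.14, 3.14].

## Interface

Orientations are given as a unit quaternion [w, x, y, z].
In Python, from rig import ctrl, imaging gives the robot as it stands.
- The arm moves only by the tool apply_moves, never from a script. Its argument "commands" is a list of rows, each a list of 3 entries, a list of its own where there are three numbers: the turn, a rotation vector about the tool's x, y, z in degrees, then the shift along the tool's x, y, z in m, then the closure, from 0 (fully open) to 1 (shut). In form: [[[ax, ay, az], [dx, dy, dz], claw], ...]. A call has 1 to 8 rows; each row is the pose to reach, as a shift and turn from the pose commanded when the call began, along the tool's axes at that moment; what a row does not reach only later rows make up. A row lasts 1/8 s, in which the tool goes at most 62.5 mm and 10.7 degrees, less where a joint would pass 70% of its speed; a pose out of reach is approached as far as the arm can. A call with a gripper value outside its range is refused whole. The fingers move at their own pace and stop on an object; the grip force is fixed at half the most. Time passes only in rows, so rows that repeat a pose let the fingers close. It gives the time, the measured TCP pose, the force and the opening at its end, in the units of the state.
- ctrl.get_obs(): the state, without advancing time (a new reading comes with each control period).
- imaging.camera(name): name is "scene" or "top" or "wrist"; returns the picture (400x640x3 uint8, red, green, blue); there is no depth.
- imaging.camera_model(name): a dict with "mtx" (3x3 intrinsics, pixels), "k1" (the pictures are not rectified: a ray, as slopes to the right and down, at radius r is drawn at 1 + k1 r^2 times it, then the intrinsics apply), "rvec" (rotation vector, rad) and "tvec" (3), from world to camera coordinates, as OpenCV has them; the wrist camera has in their place "mount" (4x4, takes a point from camera to tool coordinates, whose origin is the TCP and whose axes are the flange's). Camera axes: x right, y down, z forward; pixel columns grow to the right and rows downward; lengths in m; the calibration is good to about 2 mm. A picture is of the moment at which its call begins: read the wrist's pose just before it. camera_model takes no time and is no camera call.
- ctrl.hand_in(): hands the job in, once; it reports no verdict.
The state is a dict: "t": time; "joint_pos": joint angles; "qvel": joint speeds; "effort": joint torques, N m; "eef_pos": TCP position; "orientation": TCP orientation; "wrist_force": force on the tool from outside, world axes, zero at the start; "torque": the same for the moment, N m; "grip_width": opening from 0.0 (shut) to 1.0 (fully open).
Only numpy, scipy, OpenCV 4.12 (cv2) and the standard library are available. Lean on these libraries where they do the work, as an engineer would, in place of code of your own. Each camera call takes 0.05 s, during which the arm holds its last target.

## Working session

There is one attempt and no reset: what is moved stays moved. The work goes in short steps, Python scripts to look and compute and a tool call to move; the robot and the scene stay as the last step left them, time stands still between calls to the robot, and variables do not carry over. Pictures are saved under pics/ and viewed, and the job is handed in when it is done.

Besides the shell and the picture viewer there is one more tool, called after ">>>" by a JSON object that holds its "name" and its "arguments". apply_moves: Moves the arm, as the interface text tells. Its arguments: {"type":"object","properties":{"commands":{"type":"array"}},"required":["commands"]}

```bash
ls; mkdir -p pics; python3 - <<'E'
from rig import ctrl, imaging
import cv2,numpy as np
print(ctrl.get_obs(), ctrl.hold_point_z)
for n in ["scene","top","wrist"]:
    im=imaging.camera(n); cv2.imwrite(f"pics/{n}0.png",im[:,:,::-1]); print(n,imaging.camera_model(n))
E
```

```text
pics
{'t': 0.0, 'joint_pos': array([-9.57407211e-01,  2.55722475e-01,  1.06987898e-01, -4.74094606e-04,
       -1.42390825e+00, -2.84614702e-01]), 'qvel': array([ 0.00017703, -0.00172132, -0.00046863,  0.00035823,  0.00016811,
        0.00069965]), 'effort': array([ 1.87470432e-03, -3.86625910e+01,  2.37939674e+01,  5.36508322e+00,
       -6.07743554e-03,  3.42107705e-05]), 'eef_pos': array([ 0.17748143, -0.52004027,  0.23040225]), 'orientation': array([-1.89529169e-04, -1.63613315e-01,  9.86524088e-01,  9.33510393e-04]), 'wrist_force': array([ 0.67994645,  0.46658229, -0.27503765]), 'torque': array([ 0.00424039, -0.03158566,  0.0798803 ]), 'grip_width': 0.9974547301169518} 0.0187
scene {'mtx': array([[441.64349933,   0.        , 326.38959684],
       [  0.        , 441.64349933, 196.85308346],
       [  0.        ,   0.        ,   1.        ]]), 'k1': -0.11393399622518931, 'rvec': array([ 0.62015627, -2.53942991,  1.33032298]), 'tvec': array([0.4588426 , 0.18890935, 0.88623651])}
top {'mtx': array([[383.0632901 ,   0.        , 326.20285317],
       [  0.        , 383.0632901 , 200.15555623],
       [  0.        ,   0.        ,   1.        ]]), 'k1': 0.006278226956743614, 'rvec': array([ 2.12275425, -2.15431464,  0.17621089]), 'tvec': array([-0.05493517,  0.53512161,  1.01381744])}
wrist {'mtx': array([[304.42236141,   0.        , 319.93295008],
       [  0.        , 304.42236141, 201.36564838],
       [  0.        ,   0.        ,   1.        ]]), 'k1': -0.051114101539608534, 'mount': array([[ 6.30196260e-04, -9.46566578e-01, -3.22507854e-01,
         8.27220387e-02],
       [ 9.99999770e-01,  6.77495452e-04, -3.44129178e-05,
         1.43048562e-03],
       [ 2.51071722e-04, -3.22507758e-01,  9.46566787e-01,
        -1.41631584e-01],
       [ 0.00000000e+00,  0.00000000e+00,  0.00000000e+00,
         1.00000000e+00]])}
```

View pics/scene0.png

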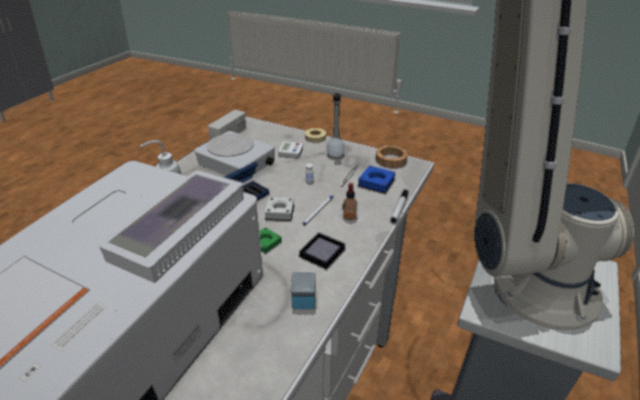

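View pics/top0.png

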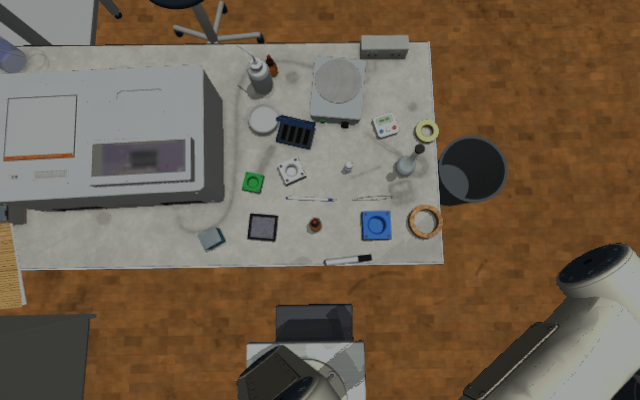

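View pics/wrist0.png

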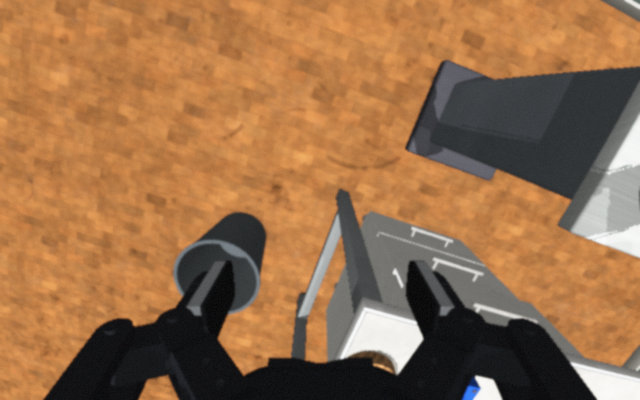

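The top view shows the flask (405,165), cork ring (425,222), blue block (377,226), amber bottle (315,226), vial (348,167), pale block (292,171), tray (263,228) and cassette (211,238).

These could be mistaken for them:
- the back amber bottle (272,65)
- the green block (253,182)
- the yellow tape ring (427,131)
- the blue rack (296,132)

I'll check with a close crop.

```bash
cat > h.py <<'E'
import numpy as np,cv2
from rig import ctrl,imaging
from scipy.spatial.transform import Rotation as R
def undist(cm,px):
    px=np.atleast_2d(np.array(px,float));m=cm['mtx']
    return cv2.undistortPoints(px.reshape(-1,1,2),m,np.array([cm['k1'],0,0,0.])).reshape(-1,2)
def pose(name,cm,obs=None):
    if 'mount' in cm:
        q=obs['orientation'];T=np.eye(4);T[:3,:3]=R.from_quat([q[1],q[2],q[3],q[0]]).as_matrix();T[:3,3]=obs['eef_pos']
        T=T@cm['mount'];return T[:3,:3],T[:3,3]
    Rm=cv2.Rodrigues(cm['rvec'])[0];return Rm.T,-Rm.T@cm['tvec']
def rays(name,px,obs=None):
    cm=imaging.camera_model(name);Rc,c=pose(name,cm,obs);u=undist(cm,px)
    d=np.c_[u,np.ones(len(u))]@Rc.T
    return c,d
def plane(name,px,z,obs=None):
    c,d=rays(name,px,obs);return c+d*((z-c[2])/d[:,2])[:,None]
def proj(name,P,obs=None):
    cm=imaging.camera_model(name);Rc,c=pose(name,cm,obs)
    p=(np.atleast_2d(P)-c)@Rc;u=p[:,:2]/p[:,2:];r2=(u**2).sum(1,keepdims=True)
    u=u*(1+cm['k1']*r2);return u@cm['mtx'][:2,:2].T+cm['mtx'][:2,2]
E
python3 - <<'E'
import cv2
t=cv2.imread('pics/top0.png');cv2.imwrite('pics/t0c.png',cv2.resize(t[100:260,190:450],None,fx=3,fy=3,interpolation=cv2.INTER_CUBIC))
s=cv2.imread('pics/scene0.png');cv2.imwrite('pics/s0c.png',cv2.resize(s[80:320,230:450],None,fx=2.5,fy=2.5,interpolation=cv2.INTER_CUBIC))
E
```

```text
(no output)
```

View pics/t0c.png

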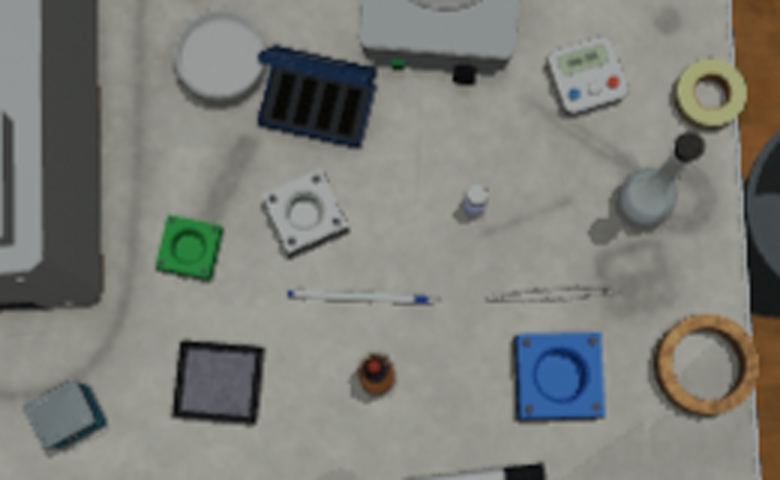

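View pics/s0c.png

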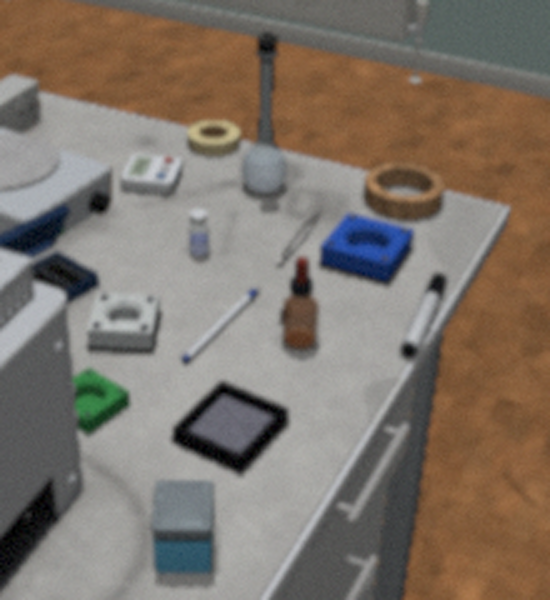

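The crops confirm the choices: the front bottle is amber with a red bulb (~(315,225)), and the blue block, brown cork ring, bare metal block, black tray and blue-grey cassette are all clear. Next I'll measure them.

```bash
cat > m.py <<'E'
from h import *
t=cv2.imread('pics/top0.png');hsv=cv2.cvtColor(t,cv2.COLOR_BGR2HSV)
def comp(mask,seed,r=30):
    m=np.zeros_like(mask);x,y=seed;m[y-r:y+r,x-r:x+r]=mask[y-r:y+r,x-r:x+r]
    c=cv2.findContours(m,cv2.RETR_EXTERNAL,cv2.CHAIN_APPROX_NONE)[0]
    c=max(c,key=cv2.contourArea);return c
H,S,V=[hsv[...,i].astype(int) for i in range(3)]
u8=lambda b:(b.astype(np.uint8)*255)
def rep(n,c,z):
    rc=cv2.minAreaRect(c);bx=cv2.boxPoints(rc)
    W=plane('top',bx,z);print(n,'ctr px',np.round(rc[0],1),'world',np.round(W.mean(0),4),'sides',np.round(np.linalg.norm(np.diff(np.r_[W,W[:1]],axis=0),axis=1),4)[:2],'edge ang',np.round(np.degrees(np.arctan2(*(W[1]-W[0])[[1,0]])),1))
rep('blue',comp(u8((H>100)&(H<125)&(S>120)),(377,226)),.026)
rep('cork',comp(u8((H>5)&(H<25)&(S>70)&(V>60)),(425,222),21),.026)
rep('al',comp(u8((S<25)&(V>165)),(292,171),20),.024)
rep('tray',comp(u8((V<70)),(263,228),22),.018)
rep('cass',comp(u8(((H>85)&(H<115)&(S>35))),(211,238),20),.05)
print(t[238,211],t[171,283],t[150,330],t[228,263])
E
python3 m.py
python3 - <<'E'
from h import *
def tri(a,b):
    (c1,d1),(c2,d2)=rays('top',[a]),rays('scene',[b]);d1,d2=d1[0],d2[0]
    A=np.c_[d1,-d2];s=np.linalg.lstsq(A,c2-c1,rcond=None)[0];p,q=c1+s[0]*d1,c2+s[1]*d2
    return np.round((p+q)/2,4),round(np.linalg.norm(p-q),4)
T=lambda x,y:(190+x/3-.33,100+y/3-.33)
S=lambda x,y:(230+x/2.5-.3,80+y/2.5-.3)
print('flask stopper top',plane('top',[T(689,146)],.191),tri(T(689,146),S(267,40)))
print('flask bulb (ctr .03)',plane('top',[T(646,197)],.029),tri(T(646,197),S(264,170)))
print('bottle tip',plane('top',[T(375,366)],.098),tri(T(375,366),S(302,262)))
print('vial cap',plane('top',[T(477,192)],.05),tri(T(477,192),S(199,213)))
print('blue bore',plane('top',[T(559,374)],.026)); print('al bore',plane('top',[T(304,211)],.024))
print('cork',plane('top',[T(706,366)],.026))
print('tray',plane('top',[T(219,382)],.018))
print('cass lid corners',plane('top',[T(26,412),T(66,382),T(90,416),T(50,452)],.05))
E
```

```text
blue ctr px [376. 225.] world [ 0.4654 -0.2001  0.026 ] sides [0.0782 0.078 ] edge ang -90.8
cork ctr px [427.  223.5] world [ 0.4677 -0.3419  0.026 ] sides [0.1008 0.1032] edge ang -90.8
flask stopper top [[ 0.63408094 -0.28969924  0.191     ]] (array([ 0.6349, -0.2904,  0.1883]), np.float64(0.0))
flask bulb (ctr .03) [[ 0.63349629 -0.28814365  0.029     ]] (array([ 0.6345, -0.2893,  0.0241]), np.float64(0.0005))
bottle tip [[ 0.46930905 -0.03187392  0.098     ]] (array([ 0.4698, -0.0317,  0.0922]), np.float64(0.0002))
vial cap [[ 0.63521459 -0.12690805  0.05      ]] (array([ 0.6343, -0.1273,  0.0495]), np.float64(0.0023))
blue bore [[ 0.46701946 -0.2001858   0.026     ]]
al bore [[0.62582728 0.03599119 0.024     ]]
cork [[ 0.47246637 -0.33666154  0.026     ]]
tray [[0.46499473 0.11566394 0.018     ]]
cass lid corners [[0.43755661 0.28343231 0.05      ]
 [0.46404232 0.24844927 0.05      ]
 [0.43309944 0.22589773 0.05      ]
 [0.40154521 0.26062632 0.05      ]]Traceback (most recent call last):
  File "m.py", line 14, in <module>
    rep('al',comp(u8((S<25)&(V>165)),(292,171),20),.024)
             ~~~~^^^^^^^^^^^^^^^^^^^^^^^^^^^^^^^^^
  File "m.py", line 6, in comp
    c=max(c,key=cv2.contourArea);return c
ValueError: max() iterable argument is empty
```

Stopper, bottle tip and vial cap triangulate to within 6 mm of their known heights, so the calibration is sound. I'll move up over the bench with the tool world-aligned and look with the wrist camera.

```bash
cat > plan.py <<'E'
# prints turn & shift from current pose to world target x y z, tool-down with jaw axis (tool y) at angle yaw deg from world +Y
import sys;from h import *
def go(x,y,z,yaw=0):
    o=ctrl.get_obs();q=o['orientation'];Rt=R.from_quat([q[1],q[2],q[3],q[0]])
    Rd=R.from_euler('z',yaw,degrees=True)*R.from_matrix(np.array([[-1,0,0],[0,1,0],[0,0,-1.]]))
    print('turn',np.round((Rt.inv()*Rd).as_rotvec(degrees=True),1),'shift',np.round(Rt.inv().apply(np.array([x,y,z])-o['eef_pos']),4),'t',o['t'],'tcp',np.round(o['eef_pos'],4),'q6',np.round(o['joint_pos'][[0,5]],2),'F',np.round(o['wrist_force'],1),'g',round(o['grip_width'],3))
if __name__=='__main__': go(*map(float,sys.argv[1:]))
E
python3 plan.py .45 -.1 .3 0
```

```text
turn [ 0.1 -0.  18.8] shift [-0.3935  0.3098 -0.069 ] t 0.15 tcp [ 0.1775 -0.5202  0.2306] q6 [-0.96 -0.28] F [ 0.5 -0.2 -1. ] g 0.999
```

>>> {"name": "apply_moves", "arguments": {"commands": [[[0,0,0],[0,0,-0.06],0],[[0,0,9],[-0.06,0.05,-0.07],0],[[0,0,18.8],[-0.12,0.095,-0.07],0],[[0,0,18.8],[-0.17,0.135,-0.07],0],[[0,0,18.8],[-0.22,0.17,-0.07],0],[[0,0,18.8],[-0.27,0.21,-0.07],0],[[0,0,18.8],[-0.32,0.25,-0.07],0],[[0,0,18.8],[-0.36,0.28,-0.07],0]]}}

```text
t: 1.15
eef_pos: [0.415, -0.1576, 0.3013]
orientation: [0.0, -0.0, 1.0, 0.0]
wrist_force: [1.2, -1.2, -0.1]
grip_width: 0.995
```

>>> {"name": "apply_moves", "arguments": {"commands": [[[0,0,0],[-0.045,0.02,0],0],[[0,0,0],[-0.045,0.02,0],0],[[0,0,0],[-0.045,0.02,0],0]]}}

```text
t: 1.52
eef_pos: [0.4592, -0.1396, 0.3009]
orientation: [-0.0, -0.001, 1.0, -0.0]
wrist_force: [-0.6, -0.2, 0.1]
grip_width: 0.998
```

```bash
cat > w.py <<'E'
import sys;from h import *
import pickle
o=ctrl.get_obs();im=imaging.camera('wrist')[:,:,::-1];cv2.imwrite(f'pics/{sys.argv[1]}.png',im);pickle.dump(o,open(f'pics/{sys.argv[1]}.pkl','wb'))
E
python3 w.py w1; python3 plan.py .45 -.1 .3
```

```text
turn [-0. -0.  0.] shift [0.0089 0.0399 0.0013] t 1.575 tcp [ 0.4589 -0.1399  0.3013] q6 [ 0.03 -1.6 ] F [-0.3 -0.8  0.3] g 0.997
```

View pics/w1.png

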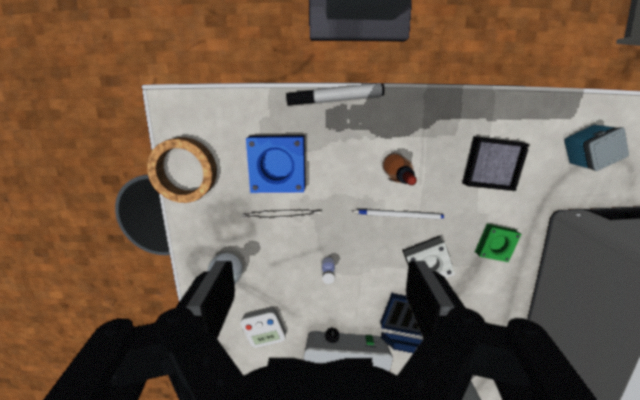

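The wrist view shows blue block (276,163), cork ring (181,170), tray (496,162), cassette lid (605,148), metal block (430,255) and vial (328,270). I'll cross-check the holders here.

```bash
cat > m2.py <<'E'
from h import *;import pickle,sys
o=pickle.load(open('pics/w1.pkl','rb'));t=cv2.imread('pics/w1.png');hsv=cv2.cvtColor(t,cv2.COLOR_BGR2HSV)
H,S,V=[hsv[...,i].astype(int) for i in range(3)]
def comp(b,seed,r):
    m=np.zeros(b.shape,np.uint8);x,y=seed;m[y-r:y+r,x-r:x+r]=255*b[y-r:y+r,x-r:x+r]
    return max(cv2.findContours(m,cv2.RETR_EXTERNAL,cv2.CHAIN_APPROX_NONE)[0],key=cv2.contourArea)
def rep(n,c,z,ell=False):
    W=plane('wrist',c.reshape(-1,2),z,o)[:,:2].astype(np.float32)*1000
    rc=cv2.minAreaRect(W);e=cv2.fitEllipse(W)
    print(n,'rect',np.round(rc[0],1),np.round(rc[1],1),round(rc[2],1),'ell',np.round(e[0],1),np.round(e[1],1))
rep('blue',comp((H>100)&(H<125)&(S>120),(276,163),36),.026)
rep('cork',comp((H>5)&(H<25)&(S>60)&(V>60),(181,170),36),.026)
rep('tray',comp(V<60,(496,162),36),.018)
rep('lid',comp((V>110)&(S>25)&(H>80),(608,148),28),.05)
rep('bluebore',np.array([[[0,0]]]) if 0 else comp((H>100)&(H<125)&(S>120)&(V<150),(277,165),25),.026)
print(hsv[150,605],hsv[150,585],hsv[140,630],hsv[163,260],hsv[163,277])
E
python3 m2.py; python3 -c "
import cv2
t=cv2.imread('pics/w1.png');cv2.imwrite('pics/w1c.png',cv2.resize(t[110:290,380:640],None,fx=3,fy=3,interpolation=cv2.INTER_CUBIC))"
```

```text
blue rect [ 463.8 -199.2] [79.3 78.4] 0.4 ell [ 463.3 -199.3] [89.8 91.7]
cork rect [ 471.7 -338.7] [97.  95.6] 84.9 ell [ 470.2 -339.4] [ 93.4 103.4]
tray rect [462.8 113.6] [83.1 71. ] 84.1 ell [462.7 113.6] [80.2 95.9]
lid rect [433.7 252.4] [40.3 48.5] 26.6 ell [433.4 251.4] [43.4 51.4]
bluebore rect [ 470.1 -207. ] [49.2 34.3] 39.6 ell [ 463.  -199.2] [45.6 51.1]
[ 98  28 139] [95 48 32] [ 21  10 183] [111 226  89] [109 183 195]
```

View pics/w1c.png

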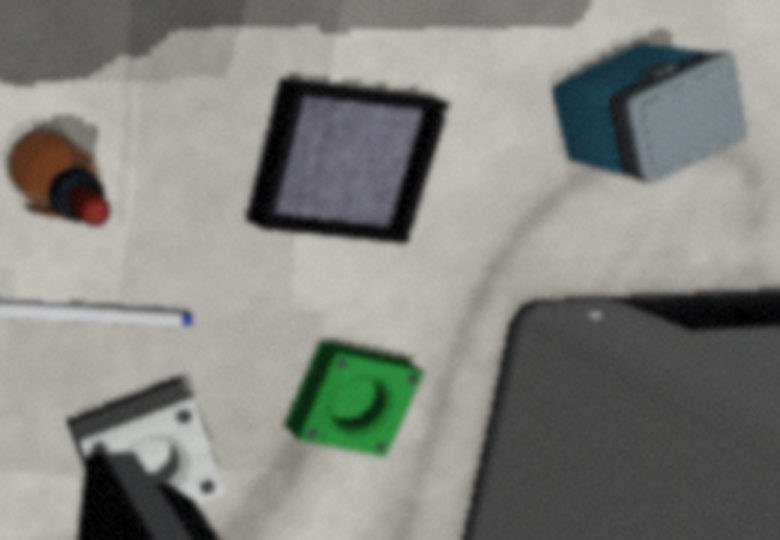

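All measurements agree to about 3 mm. I'll start with the dropper bottle at (0.470,-0.032), jaws along y.

>>> {"name": "apply_moves", "arguments": {"commands": [[[0,0,0],[-0.005,0.05,0.03],0],[[0,0,0],[-0.011,0.09,0.06],0],[[0,0,0],[-0.011,0.108,0.1],0],[[0,0,0],[-0.011,0.108,0.14],0],[[0,0,0],[-0.011,0.108,0.16],0],[[0,0,0],[-0.011,0.108,0.16],0]]}}

```text
t: 2.33
eef_pos: [0.4689, -0.0325, 0.1405]
orientation: [-0.001, 0.0, 1.0, -0.0]
wrist_force: [0.6, -1.2, 0.0]
grip_width: 1.001
```

```bash
python3 w.py w2; python3 plan.py .4698 -.0317 .03; python3 - <<'E'
from h import *
im=imaging.camera('top')[:,:,::-1];cv2.imwrite('pics/t2.png',cv2.resize(im[150:290,220:430],None,fx=3,fy=3))
E
```

```text
turn [-0.  0. -0.] shift [0.0002 0.0007 0.1119] t 2.375 tcp [ 0.47   -0.0324  0.1419] q6 [ 0.27 -1.84] F [ 0.1 -0.5  0.2] g 1.0
```

View pics/w2.png

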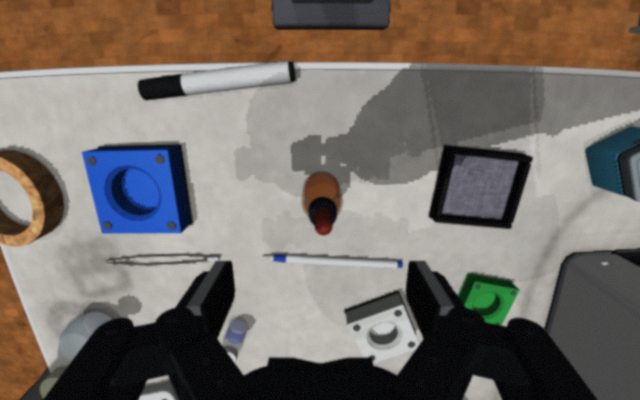

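Bottle (321,200) is centred between the jaws. Descending and gripping.

>>> {"name": "apply_moves", "arguments": {"commands": [[[0,0,0],[0,0.001,0.04],0],[[0,0,0],[0,0.001,0.08],0],[[0,0,0],[0,0.001,0.112],0],[[0,0,0],[0,0.001,0.112],0],[[0,0,0],[0,0.001,0.112],1],[[0,0,0],[0,0.001,0.112],1],[[0,0,0],[0,0.001,0.112],1],[[0,0,0],[0,0.001,0.112],1]]}}

```text
t: 3.42
eef_pos: [0.4714, -0.0305, 0.0308]
orientation: [0.001, -0.001, 1.0, 0.0]
wrist_force: [-0.6, 0.9, 7.3]
grip_width: 0.375
```

>>> {"name": "apply_moves", "arguments": {"commands": [[[0,0,0],[0,0,0],1],[[0,0,0],[0,0,0],1],[[0,0,0],[0,0,0],1],[[0,0,0],[0,0,0],1]]}}

```text
t: 3.92
eef_pos: [0.4714, -0.0305, 0.0308]
orientation: [0.001, -0.001, 1.0, 0.0]
wrist_force: [-2.1, 0.6, 6.4]
grip_width: 0.376
```

```bash
python3 - <<'E'
from h import *;import pickle
o=pickle.load(open('pics/w2.pkl','rb'))
t=cv2.imread('pics/w2.png')
cv2.imwrite('pics/w2c.png',cv2.resize(t[130:260,60:210],None,fx=5,fy=4.5))
print(plane('wrist',[(134,190)],.026,o),plane('wrist',[(385,335)],.024,o))
print(plane('wrist',[(445,148),(530,157),(514,227),(430,214)],.018,o))
E
python3 plan.py .466 -.2 .06
```

```text
[[ 0.46194701 -0.19763709  0.026     ]] [[0.62382492 0.03836332 0.024     ]]
[[0.42609377 0.07816325 0.018     ]
 [0.43331829 0.15712906 0.018     ]
 [0.50138763 0.15615998 0.018     ]
 [0.48778791 0.07191213 0.018     ]]
turn [0.  0.2 0.1] shift [ 0.0056 -0.1695 -0.0292] t 3.925 tcp [ 0.4714 -0.0305  0.0308] q6 [ 0.27 -1.84] F [-2.1  0.6  6.4] g 0.376
```

View pics/w2c.png

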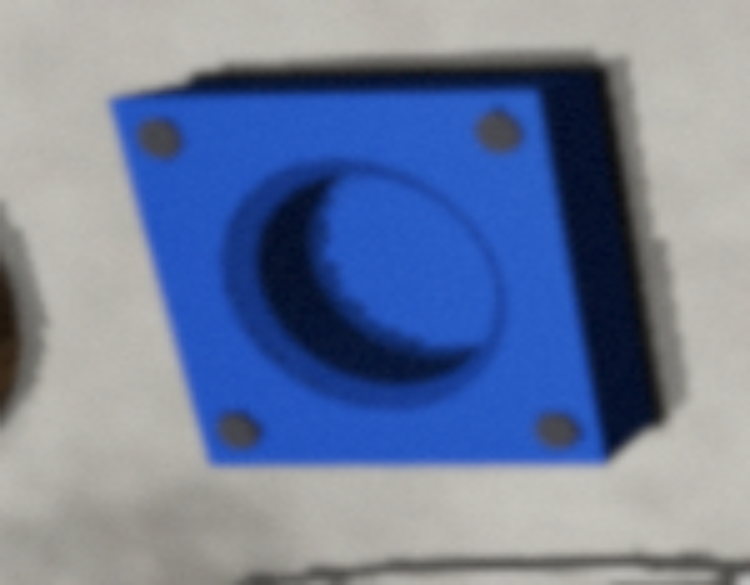

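Gripped (opening 0.376). The bore mouth is at about (132.6,193.3) in w2, so I'll refine with the block corners.

```bash
python3 - <<'E'
from h import *;import pickle
o=pickle.load(open('pics/w2.pkl','rb'))
c=np.array([(112,98),(542,88),(605,463),(210,463),(363,285)])/[5,4.5]+[60-.4,130-.4]
W=plane('wrist',c,.026,o);print(W,W[:4].mean(0))
E
```

```text
[[ 0.4267258  -0.23843886  0.026     ]
 [ 0.42571586 -0.16057382  0.026     ]
 [ 0.50329916 -0.16094741  0.026     ]
 [ 0.50388343 -0.23829084  0.026     ]
 [ 0.46469188 -0.19986619  0.026     ]] [ 0.46490606 -0.19956273  0.026     ]
```

>>> {"name": "apply_moves", "arguments": {"commands": [[[0,0,0],[0,0,-0.02],1],[[0,0,0],[0,0,-0.045],1],[[0,0,0],[0,0,-0.05],1],[[0,0,0],[0.001,-0.02,-0.05],1],[[0,0,0],[0.003,-0.05,-0.05],1],[[0,0,0],[0.004,-0.085,-0.05],1],[[0,0,0],[0.006,-0.12,-0.05],1],[[0,0,0],[0.006,-0.15,-0.05],1]]}}

```text
t: 4.92
eef_pos: [0.4638, -0.1816, 0.0786]
orientation: [-0.0, -0.0, 1.0, 0.0]
wrist_force: [0.4, 0.0, -1.7]
grip_width: 0.37
```

```bash
python3 plan.py .466 -.1997 .08; python3 - <<'E'
from h import *
im=imaging.camera('scene')[:,:,::-1];cv2.imwrite('pics/s3.png',cv2.resize(im[100:260,280:440],None,fx=3.5,fy=3.5))
E
```

```text
turn [ 0.  -0.1  0. ] shift [-0.0022 -0.0181 -0.0014] t 4.925 tcp [ 0.4638 -0.1816  0.0786] q6 [-0.06 -1.51] F [ 0.4  0.  -1.7] g 0.37
```

View pics/s3.png

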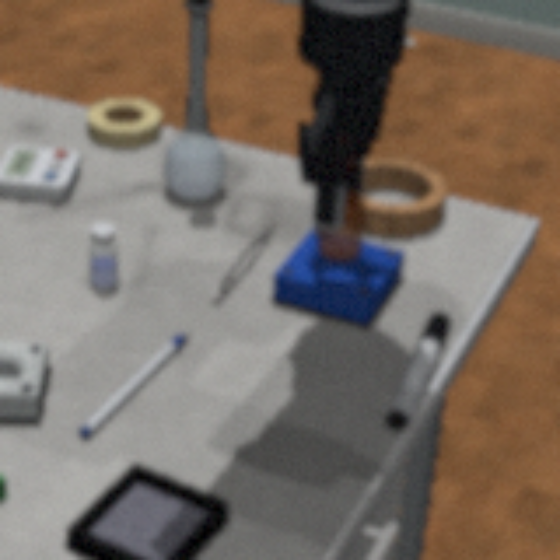

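The bottle hangs upright over the blue block (340,240 in crop). Centring, then lowering.

>>> {"name": "apply_moves", "arguments": {"commands": [[[0,0,0],[-0.001,-0.018,0],1],[[0,0,0],[-0.001,-0.018,0],1],[[0,0,0],[-0.001,-0.018,0],1]]}}

```text
t: 5.35
eef_pos: [0.4653, -0.1982, 0.0791]
orientation: [-0.0, -0.0, 1.0, 0.0]
wrist_force: [0.2, 0.1, -0.8]
grip_width: 0.374
```

```bash
python3 plan.py .466 -.1997 .0375; python3 w.py w3
```

```text
turn [ 0. -0.  0.] shift [-0.0007 -0.0015  0.0416] t 5.35 tcp [ 0.4653 -0.1982  0.0791] q6 [-0.09 -1.48] F [ 0.2  0.1 -0.8] g 0.374
```

View pics/w3.png

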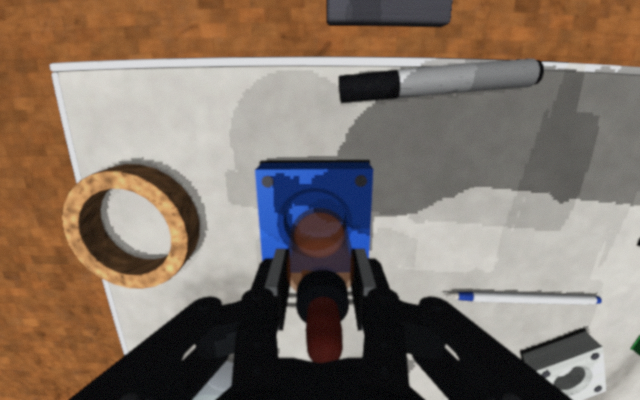

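Bottle at column ~319 against a block centre of ~315, which matches the remaining −1.5 mm in y. Lowering.

>>> {"name": "apply_moves", "arguments": {"commands": [[[0,0,0],[-0.001,-0.0015,0.01],1],[[0,0,0],[-0.001,-0.0015,0.02],1],[[0,0,0],[-0.001,-0.0015,0.03],1],[[0,0,0],[-0.001,-0.0015,0.036],1],[[0,0,0],[-0.001,-0.0015,0.04],1],[[0,0,0],[-0.001,-0.0015,0.042],1],[[0,0,0],[-0.001,-0.0015,0.042],1]]}}

```text
t: 6.28
eef_pos: [0.4665, -0.2001, 0.0373]
orientation: [0.0, -0.0, 1.0, -0.0]
wrist_force: [-0.1, 0.4, -0.5]
grip_width: 0.372
```

```bash
python3 plan.py .466 -.1997 .0368; python3 w.py w4
```

```text
turn [-0.  0.  0.] shift [0.0005 0.0004 0.0005] t 6.275 tcp [ 0.4665 -0.2001  0.0373] q6 [-0.1  -1.47] F [-0.1  0.4 -0.5] g 0.372
```

View pics/w4.png

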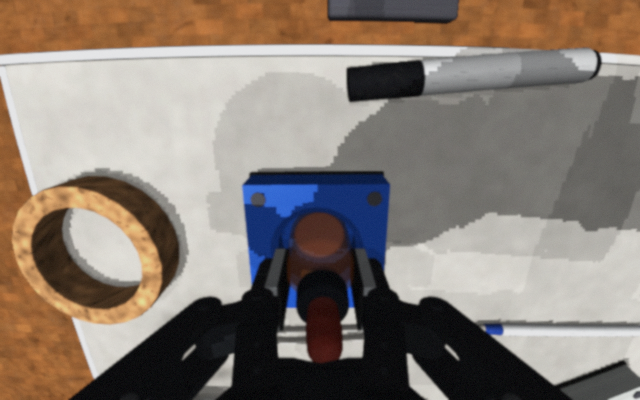

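The bottle is in the bore, with no contact force yet. I'll go down 1 mm more, then open.

>>> {"name": "apply_moves", "arguments": {"commands": [[[0,0,0],[0,0,0.001],1],[[0,0,0],[0,0,0.001],1],[[0,0,0],[0,0,0.001],0.45],[[0,0,0],[0,0,0.001],0.3],[[0,0,0],[0,0,0.001],0],[[0,0,0],[0,0,0.001],0],[[0,0,0],[0,0,0.001],0],[[0,0,0],[0,0,0.001],0]]}}

```text
t: 7.32
eef_pos: [0.4664, -0.2, 0.0363]
orientation: [-0.0, -0.0, 1.0, 0.0]
wrist_force: [-0.0, 0.3, -0.1]
grip_width: 1.001
```

>>> {"name": "apply_moves", "arguments": {"commands": [[[0,0,0],[0,0,-0.02],0],[[0,0,0],[0,0,-0.06],0],[[0,0,0],[0,0,-0.11],0],[[0,0,0],[0,0,-0.16],0],[[0,0,0],[0,0,-0.2],0],[[0,0,0],[0,0,-0.2],0]]}}

```text
t: 8.07
eef_pos: [0.4681, -0.2006, 0.2399]
orientation: [0.004, -0.0, 1.0, -0.001]
wrist_force: [-0.0, -0.0, -1.2]
grip_width: 1.0
```

```bash
python3 plan.py .6345 -.290 .24; python3 w.py w5
```

```text
turn [-0.1  0.4  0. ] shift [-0.1663 -0.0895  0.0012] t 8.075 tcp [ 0.4681 -0.2006  0.2399] q6 [-0.1  -1.47] F [-0.  -0.  -1.2] g 1.0
```

View pics/w5.png

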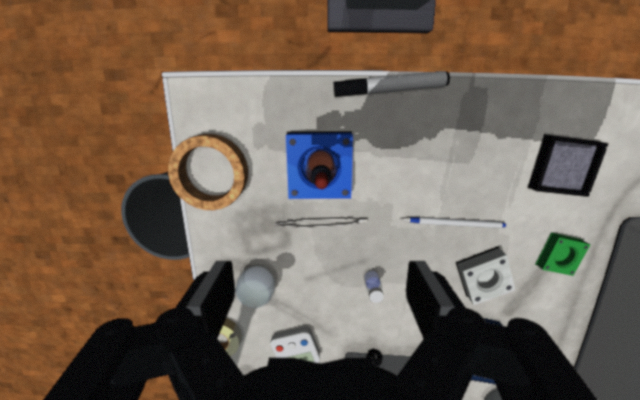

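The bottle (320,165) stands centred in the blue block. Next the flask, moving above it first.

>>> {"name": "apply_moves", "arguments": {"commands": [[[0,0,0],[-0.03,-0.015,-0.01],0],[[0,0,0],[-0.08,-0.043,-0.01],0],[[0,0,0],[-0.12,-0.065,-0.01],0],[[0,0,0],[-0.155,-0.083,-0.01],0],[[0,0,0],[-0.166,-0.0895,-0.01],0],[[0,0,0],[-0.166,-0.0895,-0.01],0]]}}

```text
t: 8.88
eef_pos: [0.6326, -0.2895, 0.2431]
orientation: [-0.002, -0.0, 1.0, 0.001]
wrist_force: [-0.8, -0.6, 0.1]
grip_width: 1.003
```

```bash
python3 plan.py .6345 -.290 .128; python3 w.py w6
python3 - <<'E'
from h import *
for n in ('top','scene'):
    im=imaging.camera(n)[:,:,::-1];cv2.imwrite(f'pics/{n}6.png',im)
t=cv2.imread('pics/top6.png')[80:260,330:470];s=cv2.imread('pics/scene6.png')[60:200,280:440]
cv2.imwrite('pics/c6.png',np.hstack([cv2.resize(t,(420,540)),cv2.resize(s,(380,540))]))
E
```

```text
turn [ 0.1 -0.2  0. ] shift [-0.0024 -0.0007  0.1151] t 8.875 tcp [ 0.6326 -0.2895  0.2431] q6 [-0.21 -1.36] F [-0.8 -0.6  0.1] g 1.003
```

View pics/w6.png

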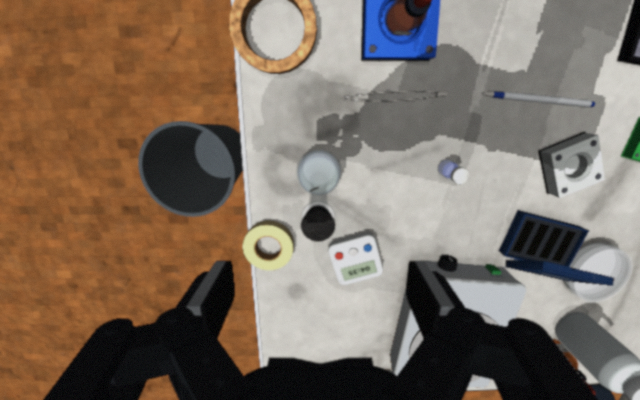

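View pics/c6.png

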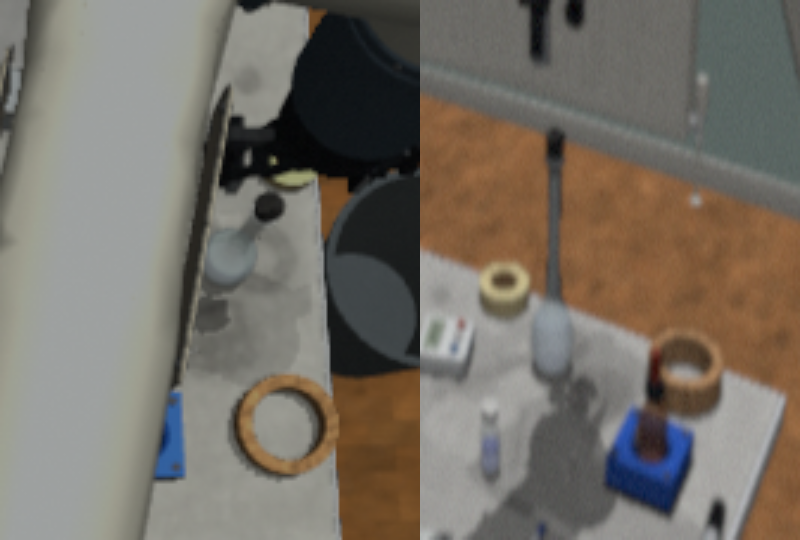

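In w6 the stopper top is at (318,223) and the vial cap at (461,177). Checking the stopper position, plus the vial and metal block.

```bash
python3 - <<'E'
from h import *;import pickle
o=pickle.load(open('pics/w6.pkl','rb'))
print('stopper',plane('wrist',[(318,224)],.191,o),'vial cap',plane('wrist',[(461,177)],.05,o),'al bore',plane('wrist',[(577,165)],.024,o),'cork',plane('wrist',[(275.5,29)],.026,o))
E
```

```text
stopper [[ 0.63164315 -0.28930525  0.191     ]] vial cap [[ 0.63307024 -0.1263393   0.05      ]] al bore [[0.62308804 0.03438141 0.024     ]] cork [[ 0.47763292 -0.33503215  0.026     ]]
```

>>> {"name": "apply_moves", "arguments": {"commands": [[[0,0,0],[-0.001,0,0.03],0],[[0,0,0],[-0.001,0,0.06],0],[[0,0,0],[-0.001,0,0.09],0],[[0,0,0],[-0.001,0,0.115],0],[[0,0,0],[-0.001,0,0.115],0],[[0,0,0],[-0.001,0,0.115],0]]}}

```text
t: 9.78
eef_pos: [0.6339, -0.2897, 0.1332]
orientation: [0.001, -0.001, 1.0, -0.001]
wrist_force: [0.1, -0.5, 1.2]
grip_width: 1.001
```

```bash
python3 plan.py .633 -.290 .128; python3 w.py w7
```

```text
turn [-0.1  0.1  0.1] shift [ 0.0009 -0.0003  0.0052] t 9.775 tcp [ 0.6339 -0.2897  0.1332] q6 [-0.2  -1.37] F [ 0.1 -0.5  1.2] g 1.001
```

View pics/w7.png

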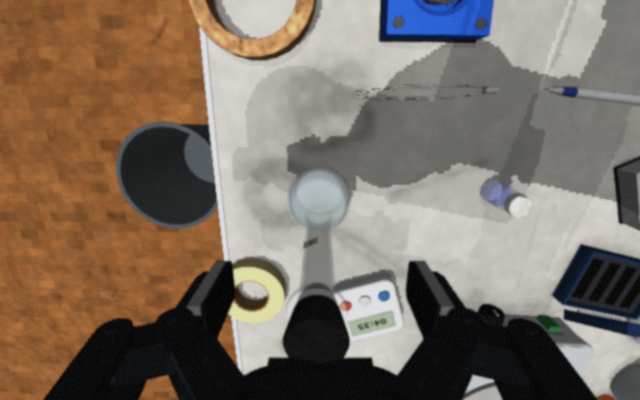

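The neck is midway between the fingers (stopper at 317,335). Closing.

>>> {"name": "apply_moves", "arguments": {"commands": [[[0,0,0],[0,0,0.003],0],[[0,0,0],[0,0,0.003],1],[[0,0,0],[0,0,0.003],1],[[0,0,0],[0,0,0.003],1],[[0,0,0],[0,0,0.003],1],[[0,0,0],[0,0,0.003],1],[[0,0,0],[0,0,0.003],1],[[0,0,0],[0,0,0.003],1]]}}

```text
t: 10.82
eef_pos: [0.6336, -0.2896, 0.1285]
orientation: [0.0, -0.0, 1.0, -0.0]
wrist_force: [0.0, -0.6, 2.1]
grip_width: 0.261
```

>>> {"name": "apply_moves", "arguments": {"commands": [[[0,0,0],[0,0,0],1],[[0,0,0],[0,0,-0.01],1],[[0,0,0],[0,0,-0.02],1],[[0,0,0],[0,0,-0.035],1],[[0,0,0],[0,0,-0.05],1],[[0,0,0],[0,0,-0.05],1]]}}

```text
t: 11.58
eef_pos: [0.6344, -0.2898, 0.1806]
orientation: [0.002, -0.0, 1.0, -0.001]
wrist_force: [0.5, 0.3, -2.3]
grip_width: 0.264
```

```bash
python3 plan.py .4715 -.338 .178; python3 w.py w8
python3 - <<'E'
from h import *
for n in ('top','scene'):
    im=imaging.camera(n)[:,:,::-1];cv2.imwrite(f'pics/{n}8.png',im)
t=cv2.imread('pics/top8.png')[80:260,330:470];s=cv2.imread('pics/scene8.png')[40:180,280:440]
cv2.imwrite('pics/c8.png',np.hstack([cv2.resize(t,(420,540)),cv2.resize(s,(380,540))]))
E
```

```text
turn [-0.1  0.2  0. ] shift [ 0.1629 -0.0481  0.0021] t 11.575 tcp [ 0.6344 -0.2898  0.1806] q6 [-0.21 -1.37] F [ 0.5  0.3 -2.3] g 0.264
```

View pics/w8.png

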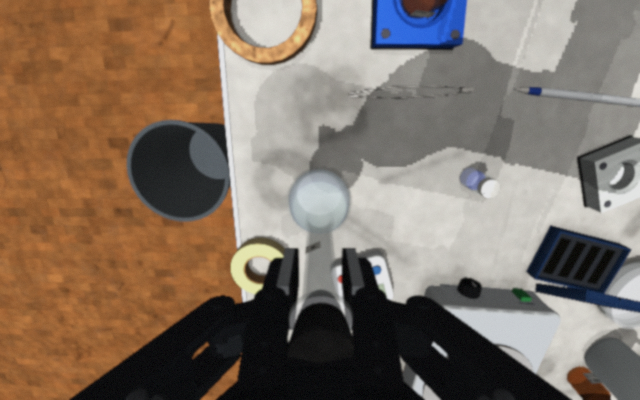

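View pics/c8.png

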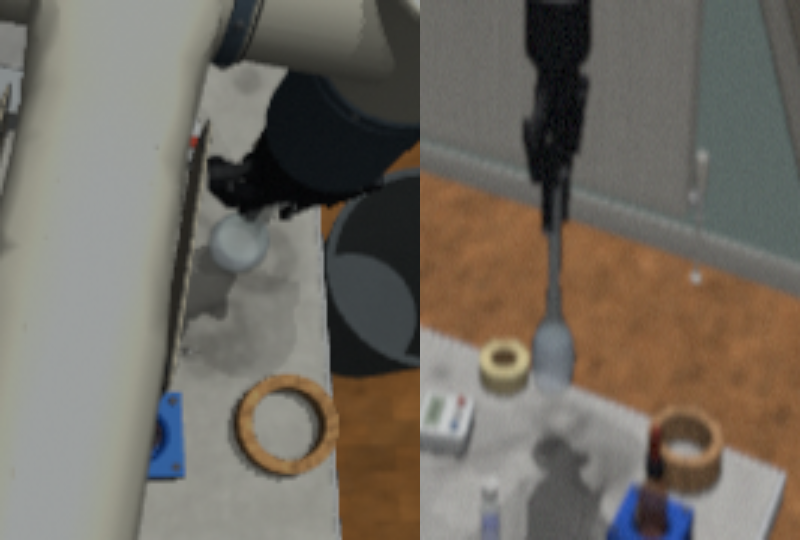

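The flask is lifted and hangs plumb; the bulb is at (319,199), the same place as before the lift. Carrying it to over the ring.

>>> {"name": "apply_moves", "arguments": {"commands": [[[0,0,0],[0.01,-0.003,0],1],[[0,0,0],[0.03,-0.01,0],1],[[0,0,0],[0.055,-0.017,0],1],[[0,0,0],[0.08,-0.024,0],1],[[0,0,0],[0.105,-0.032,0],1],[[0,0,0],[0.13,-0.04,0],1],[[0,0,0],[0.15,-0.045,0],1],[[0,0,0],[0.162,-0.048,0],1]]}}

```text
t: 12.72
eef_pos: [0.47, -0.3378, 0.1783]
orientation: [-0.0, 0.0, 1.0, 0.0]
wrist_force: [0.7, -0.6, -2.4]
grip_width: 0.264
```

>>> {"name": "apply_moves", "arguments": {"commands": [[[0,0,0],[0,0,0],1],[[0,0,0],[0,0,0],1],[[0,0,0],[0,0,0],1]]}}

```text
t: 13.1
eef_pos: [0.4721, -0.3374, 0.178]
orientation: [-0.0, -0.001, 1.0, 0.0]
wrist_force: [1.0, 0.3, -0.5]
grip_width: 0.268
```

```bash
python3 plan.py .472 -.338 .128; python3 w.py w9
python3 - <<'E'
from h import *;import pickle
for n in ('top','scene'):
    im=imaging.camera(n)[:,:,::-1];cv2.imwrite(f'pics/{n}9.png',im)
t=cv2.imread('pics/top9.png')[160:280,370:480];s=cv2.imread('pics/scene9.png')[70:190,340:450]
cv2.imwrite('pics/c9.png',np.hstack([cv2.resize(t,(400,440)),cv2.resize(s,(400,440))]))
# cork top-face from top0 mask
def ring(img,name,o,seed,r):
    hsv=cv2.cvtColor(img,cv2.COLOR_BGR2HSV);H,S,V=[hsv[...,i].astype(int) for i in range(3)]
    b=(H>5)&(H<25)&(S>60)&(V>95);m=np.zeros(b.shape,np.uint8);x,y=seed;m[max(0,y-r):y+r,x-r:x+r]=255*b[max(0,y-r):y+r,x-r:x+r]
    cs,h=cv2.findContours(m,cv2.RETR_CCOMP,cv2.CHAIN_APPROX_NONE)
    for c,hh in sorted(zip(cs,h[0]),key=lambda a:-cv2.contourArea(a[0]))[:2]:
        W=plane(name,c.reshape(-1,2),.026,o)[:,:2].astype(np.float32)*1000
        e=cv2.fitEllipse(W);print(name,hh[3],np.round(e[0],1),np.round(e[1],1))
for f,s,r in (('w4',(96,250),95),('w5',(207,171),48),('w1',(181,170),40),('w3',(133,225),80)):
    ring(cv2.imread(f'pics/{f}.png'),'wrist',pickle.load(open(f'pics/{f}.pkl','rb')),s,r)
E
```

```text
turn [ 0.  -0.   0.1] shift [ 0.     -0.0007  0.05  ] t 13.1 tcp [ 0.4721 -0.3374  0.178 ] q6 [-0.35 -1.22] F [ 1.   0.3 -0.5] g 0.268
wrist -1 [ 478.  -354.4] [102.6 143.6]
wrist 0 [ 472.7 -337. ] [67.1 68. ]
wrist -1 [ 468.3 -342.8] [ 88.6 114.7]
wrist 0 [ 473.1 -337.6] [67.7 68.8]
wrist -1 [ 469.5 -342.4] [ 89.8 111.1]
wrist 0 [ 473.3 -337.6] [67.5 69.1]
wrist -1 [ 476.1 -352.6] [104.5 133.2]
wrist 0 [ 472.9 -337.3] [67.5 68.3]
```

View pics/w9.png

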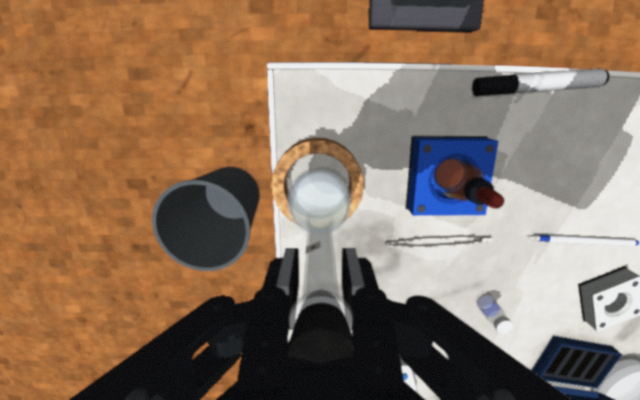

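View pics/c9.png

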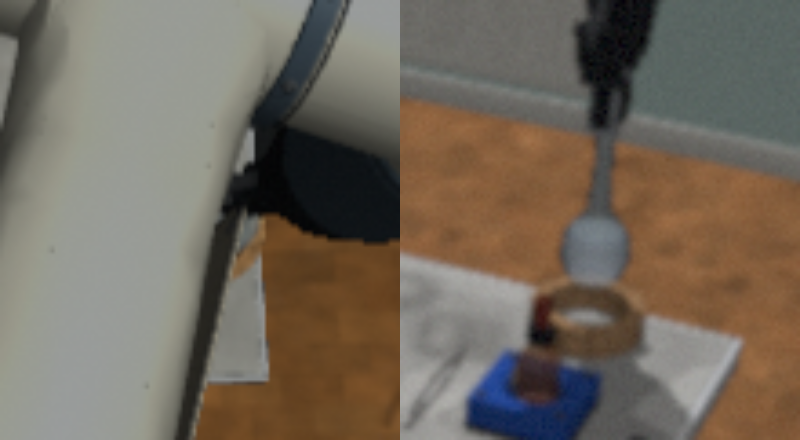

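The hole fit gives (0.473,−0.3374) with a 68 mm diameter, as specified, and the flask hangs over it. Lowering.

>>> {"name": "apply_moves", "arguments": {"commands": [[[0,0,0],[-0.001,0,0.01],1],[[0,0,0],[-0.001,0,0.02],1],[[0,0,0],[-0.001,0,0.03],1],[[0,0,0],[-0.001,0,0.038],1],[[0,0,0],[-0.001,0,0.044],1],[[0,0,0],[-0.001,0,0.047],1],[[0,0,0],[-0.001,0,0.049],1],[[0,0,0],[-0.001,0,0.049],1]]}}

```text
t: 14.25
eef_pos: [0.4725, -0.3376, 0.1294]
orientation: [0.0, -0.0, 1.0, -0.0]
wrist_force: [0.4, 0.1, -1.8]
grip_width: 0.264
```

```bash
python3 plan.py .473 -.3374 .1285; python3 w.py w10
```

```text
turn [-0.  0.  0.] shift [-0.0005  0.0002  0.0009] t 14.25 tcp [ 0.4725 -0.3376  0.1294] q6 [-0.35 -1.22] F [ 0.4  0.1 -1.8] g 0.264
```

View pics/w10.png

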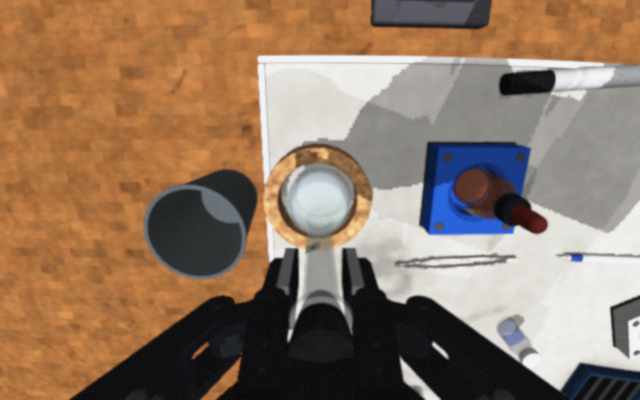

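The bulb is centred in the ring (319,199). Last millimetre down, release, then rise.

>>> {"name": "apply_moves", "arguments": {"commands": [[[0,0,0],[0,0,0.001],1],[[0,0,0],[0,0,0.001],1],[[0,0,0],[0,0,0.001],0.65],[[0,0,0],[0,0,0.001],0.4],[[0,0,0],[0,0,0.001],0],[[0,0,0],[0,0,0.001],0],[[0,0,0],[0,0,0.001],0],[[0,0,0],[0,0,0.001],0]]}}

```text
t: 15.3
eef_pos: [0.4725, -0.3376, 0.1283]
orientation: [0.0, -0.0, 1.0, 0.0]
wrist_force: [0.1, -0.3, 0.2]
grip_width: 1.003
```

>>> {"name": "apply_moves", "arguments": {"commands": [[[0,0,0],[0,0,-0.02],0],[[0,0,0],[0,0,-0.05],0],[[0,0,0],[0,0,-0.08],0],[[0,0,0],[0,0,-0.11],0],[[0,0,0],[0,0,-0.13],0],[[0,0,0],[0,0,-0.13],0]]}}

```text
t: 16.05
eef_pos: [0.4732, -0.338, 0.26]
orientation: [0.002, -0.0, 1.0, -0.001]
wrist_force: [0.6, -0.3, -0.7]
grip_width: 1.001
```

```bash
python3 plan.py .6337 -.127 .26; python3 w.py w11
```

```text
turn [-0.1  0.2  0. ] shift [-1.607e-01  2.108e-01  2.000e-04] t 16.05 tcp [ 0.4732 -0.338   0.26  ] q6 [-0.35 -1.22] F [ 0.6 -0.3 -0.7] g 1.001
```

View pics/w11.png

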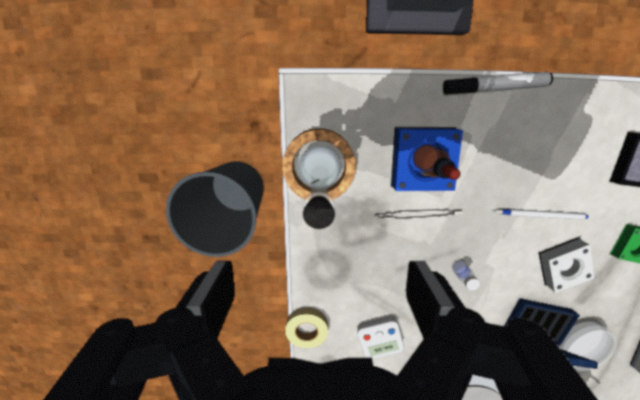

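The flask stands in the ring (bulb 320,163, stopper 319,210). Next the vial.

>>> {"name": "apply_moves", "arguments": {"commands": [[[0,0,0],[-0.03,0.04,0],0],[[0,0,0],[-0.06,0.08,0],0],[[0,0,0],[-0.09,0.12,0],0],[[0,0,0],[-0.125,0.165,0.02],0],[[0,0,0],[-0.15,0.2,0.05],0],[[0,0,0],[-0.161,0.211,0.08],0],[[0,0,0],[-0.161,0.211,0.13],0],[[0,0,0],[-0.161,0.211,0.15],0]]}}

```text
t: 17.1
eef_pos: [0.6307, -0.1256, 0.1029]
orientation: [-0.004, -0.0, 1.0, 0.001]
wrist_force: [-0.1, 0.5, 0.3]
grip_width: 1.003
```

>>> {"name": "apply_moves", "arguments": {"commands": [[[0,0,0],[0,0,0],0],[[0,0,0],[0,0,0],0]]}}

```text
t: 17.35
eef_pos: [0.6338, -0.1267, 0.1091]
orientation: [0.001, -0.0, 1.0, -0.0]
wrist_force: [-0.2, 0.0, 0.5]
grip_width: 0.997
```

```bash
python3 plan.py .6337 -.127 .018; python3 w.py w12
```

```text
turn [-0.   0.1  0. ] shift [ 0.0002 -0.0003  0.0911] t 17.35 tcp [ 0.6338 -0.1267  0.1091] q6 [ 0.04 -1.61] F [-0.2  0.   0.5] g 0.997
```

View pics/w12.png

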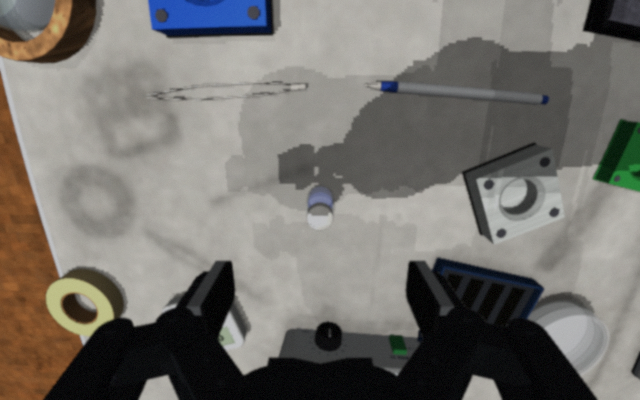

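The vial (320,205) is centred. The bore of the metal block is at about (521,198); measuring both.

```bash
python3 - <<'E'
from h import *;import pickle
o=pickle.load(open('pics/w12.pkl','rb'));t=cv2.imread('pics/w12.png')
print('cap',plane('wrist',[(319.5,217)],.05,o))
print('bore',plane('wrist',[(521,198)],.024,o),'hotplate front bottom',plane('wrist',[(285,360),(430,360)],.0,o))
cv2.imwrite('pics/w12c.png',cv2.resize(t[135:250,455:575],None,fx=5,fy=5))
E
```

```text
cap [[ 0.6307805  -0.12554338  0.05      ]]
bore [[0.6248532  0.03604549 0.024     ]] hotplate front bottom [[ 0.81706478 -0.1626906   0.        ]
 [ 0.81822248 -0.00536626  0.        ]]
```

View pics/w12c.png

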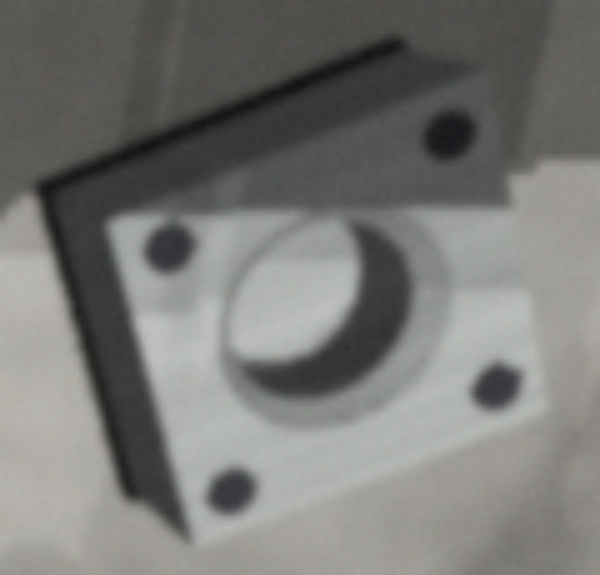

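>>> {"name": "apply_moves", "arguments": {"commands": [[[0,0,0],[0,0,0.03],0],[[0,0,0],[0,0,0.06],0],[[0,0,0],[0,0,0.085],0],[[0,0,0],[0,0,0.091],0],[[0,0,0],[0,0,0.091],0]]}}

```text
t: 18.02
eef_pos: [0.6341, -0.1266, 0.0184]
orientation: [0.001, -0.0, 1.0, -0.0]
wrist_force: [0.9, -0.4, 0.2]
grip_width: 1.002
```

>>> {"name": "apply_moves", "arguments": {"commands": [[[0,0,0],[0.001,0,0],1],[[0,0,0],[0.001,0,0],1],[[0,0,0],[0.001,0,0],1],[[0,0,0],[0.001,0,0],1],[[0,0,0],[0.001,0,0],1],[[0,0,0],[0.001,0,0],1],[[0,0,0],[0.001,0,0],1],[[0,0,0],[0.001,0,0],1]]}}

```text
t: 19.02
eef_pos: [0.6327, -0.1265, 0.0179]
orientation: [0.0, -0.0, 1.0, -0.0]
wrist_force: [-1.0, 0.6, 5.4]
grip_width: 0.236
```

```bash
python3 - <<'E'
from h import *;import pickle
o=pickle.load(open('pics/w12.pkl','rb'))
c=np.array([(170,247),(448,135),(497,386),(231,490),(335,318)])/5+[455-.4,135-.4]
W=plane('wrist',c,.024,o);print(W,W[:4].mean(0))
E
python3 w.py w13;python3 plan.py .625 .036 .07
```

```text
[[0.61336181 0.00698046 0.024     ]
 [0.59509881 0.04860715 0.024     ]
 [0.63673235 0.06732404 0.024     ]
 [0.65518303 0.02522622 0.024     ]
 [0.62502221 0.0365873  0.024     ]] [0.625094   0.03703447 0.024     ]
turn [-0.   0.   0.1] shift [ 0.0075  0.1625 -0.0522] t 19.075 tcp [ 0.6327 -0.1265  0.0178] q6 [ 0.04 -1.61] F [-0.2  0.6  4.8] g 0.238
```

View pics/w13.png

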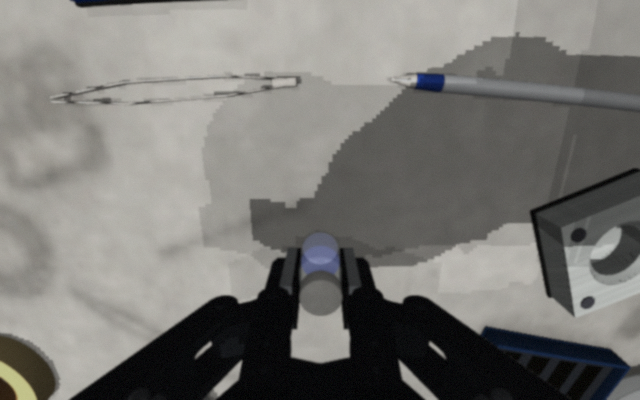

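The vial is gripped (cap at 320,293). Lifting and carrying to the metal block centre (0.625,0.037).

```bash
python3 - <<'E'
from h import *;import pickle
o=pickle.load(open('pics/w13.pkl','rb'))
print(o['eef_pos'],plane('wrist',[(320,293)],.05,o),plane('wrist',[(320,247)],.0,o),plane('wrist',[(320,247)],.003,o))
E
```

```text
[ 0.63271732 -0.1264936   0.01786805] [[ 0.62801063 -0.12498392  0.05      ]] [[ 0.63204619 -0.12498314  0.        ]] [[ 0.63049082 -0.1249853   0.003     ]]
```

>>> {"name": "apply_moves", "arguments": {"commands": [[[0,0,0],[0,0,-0.02],1],[[0,0,0],[0,0,-0.04],1],[[0,0,0],[0.001,0.02,-0.052],1],[[0,0,0],[0.002,0.05,-0.052],1],[[0,0,0],[0.004,0.08,-0.052],1],[[0,0,0],[0.006,0.11,-0.052],1],[[0,0,0],[0.008,0.14,-0.052],1],[[0,0,0],[0.008,0.163,-0.052],1]]}}

```text
t: 20.08
eef_pos: [0.6236, 0.0386, 0.0688]
orientation: [-0.001, -0.001, 1.0, 0.0]
wrist_force: [-0.7, -0.0, -0.0]
grip_width: 0.241
```

>>> {"name": "apply_moves", "arguments": {"commands": [[[0,0,0],[0,0,0],1],[[0,0,0],[0,0,0],1],[[0,0,0],[0,0,0],1]]}}

```text
t: 20.45
eef_pos: [0.6242, 0.0358, 0.0692]
orientation: [-0.0, 0.0, 1.0, -0.0]
wrist_force: [-0.5, -0.1, -0.4]
grip_width: 0.236
```

```bash
python3 plan.py .625 .0367 .025; python3 w.py w14
```

```text
turn [-0. -0. -0.] shift [-0.0008  0.0009  0.0442] t 20.45 tcp [0.6242 0.0358 0.0692] q6 [ 0.31 -1.88] F [-0.5 -0.1 -0.4] g 0.236
```

View pics/w14.png

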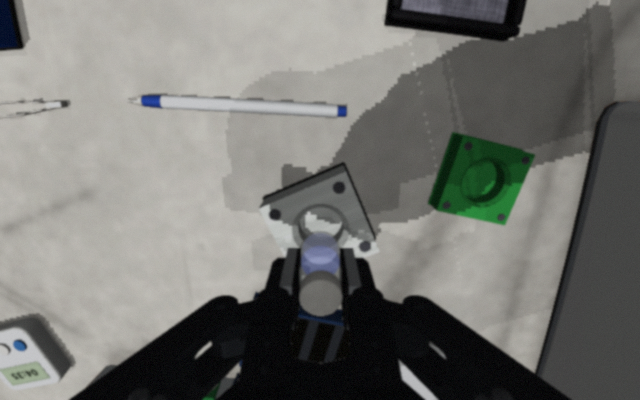

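```bash
python3 - <<'E'
from h import *;import pickle
o=pickle.load(open('pics/w14.pkl','rb'));t=cv2.imread('pics/w14.png')
cv2.imwrite('pics/w14c.png',cv2.resize(t[155:325,250:390],None,fx=4.5,fy=3.5))
print(plane('wrist',[(338,187.5),(274,214),(365,246)],.024,o))
E
```

```text
[[0.59531384 0.04881598 0.024     ]
 [0.61347112 0.00703922 0.024     ]
 [0.63690835 0.06811466 0.024     ]]
```

View pics/w14c.png

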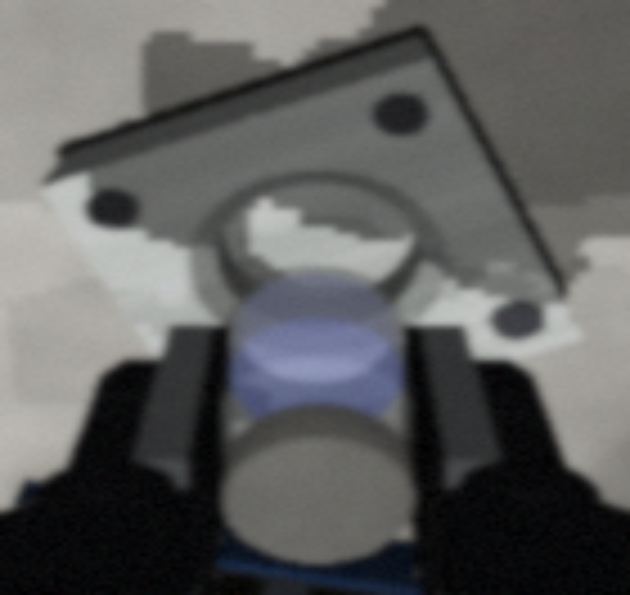

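The vial bottom is about 2 mm short of the bore centre in x and on it in y. I'll correct that while lowering, stopping just above the floor.

>>> {"name": "apply_moves", "arguments": {"commands": [[[0,0,0],[-0.002,0,0],1],[[0,0,0],[-0.002,0,0.012],1],[[0,0,0],[-0.002,0,0.022],1],[[0,0,0],[-0.002,0,0.03],1],[[0,0,0],[-0.002,0,0.037],1],[[0,0,0],[-0.002,0,0.042],1],[[0,0,0],[-0.002,0,0.044],1],[[0,0,0],[-0.002,0,0.045],1]]}}

```text
t: 21.5
eef_pos: [0.6264, 0.0366, 0.0244]
orientation: [0.0, -0.0, 1.0, 0.0]
wrist_force: [-1.2, 0.3, 1.4]
grip_width: 0.239
```

```bash
python3 plan.py .626 .0362 .0238; python3 w.py w15; python3 -c "
import cv2
t=cv2.imread('pics/w15.png');cv2.imwrite('pics/w15c.png',cv2.resize(t[155:325,240:400],None,fx=4,fy=3.5))"
```

```text
turn [0. 0. 0.] shift [ 0.0004 -0.0004  0.0006] t 21.5 tcp [0.6264 0.0366 0.0244] q6 [ 0.31 -1.88] F [-1.2  0.3  1.4] g 0.239
```

View pics/w15c.png

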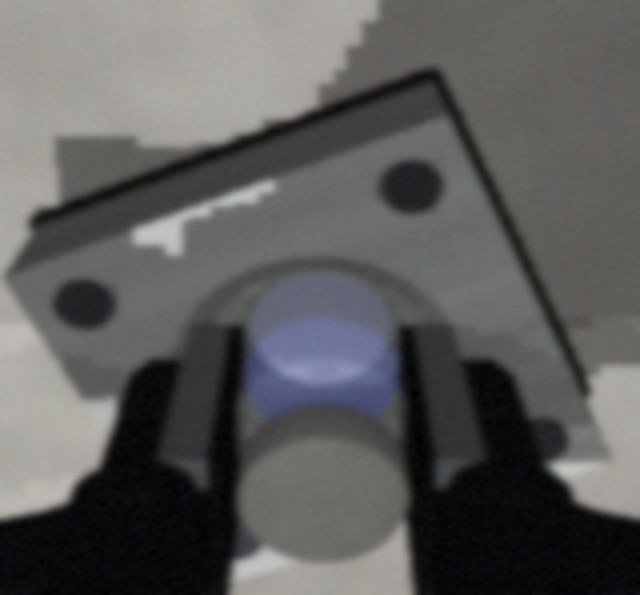

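The vial is down in the bore, centred on it. One more millimetre, then release and rise.

>>> {"name": "apply_moves", "arguments": {"commands": [[[0,0,0],[0,0,0.001],1],[[0,0,0],[0,0,0.001],1],[[0,0,0],[0,0,0.001],0.65],[[0,0,0],[0,0,0.001],0.4],[[0,0,0],[0,0,0.001],0],[[0,0,0],[0,0,0.001],0],[[0,0,0],[0,0,0.001],0],[[0,0,0],[0,0,0.001],0]]}}

```text
t: 22.55
eef_pos: [0.6263, 0.0365, 0.0233]
orientation: [-0.0, -0.0, 1.0, 0.0]
wrist_force: [0.3, -0.1, -0.9]
grip_width: 0.998
```

>>> {"name": "apply_moves", "arguments": {"commands": [[[0,0,0],[0,0,-0.02],0],[[0,0,0],[0,0,-0.06],0],[[0,0,0],[0.01,0,-0.11],0],[[0,0,0],[0.04,0,-0.16],0],[[0,0,0],[0.09,0,-0.2],0],[[0,0,0],[0.14,0,-0.22],0],[[0,0,0],[0.17,0,-0.22],0],[[0,0,0],[0.17,0,-0.22],0]]}}

```text
t: 23.55
eef_pos: [0.455, 0.0364, 0.2446]
orientation: [0.001, -0.001, 1.0, 0.001]
wrist_force: [0.3, 0.0, -0.0]
grip_width: 1.001
```

```bash
python3 plan.py .434 .254 .25 122; python3 w.py w16
```

```text
turn [-1.000e-01  2.000e-01 -1.219e+02] shift [ 0.0206  0.2176 -0.0052] t 23.55 tcp [0.455  0.0364 0.2446] q6 [ 0.42 -1.99] F [ 0.3  0.  -0. ] g 1.001
```

View pics/w16.png

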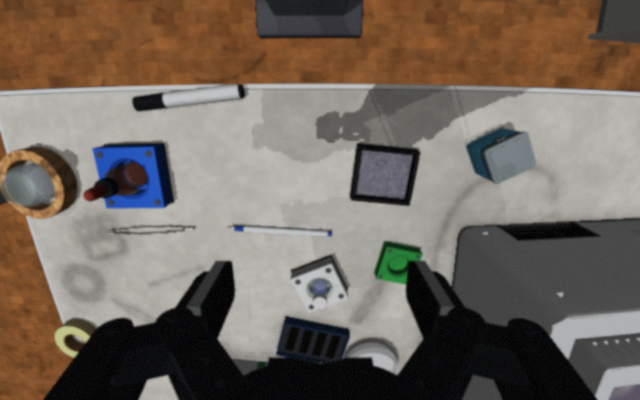

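The vial stands in its block (319,292) and the bottle and flask are in place. Now the tray at (385,174) and the cassette lid at (511,156): a crop for corners, and the position of the instrument.

```bash
python3 - <<'E'
from h import *;import pickle
o=pickle.load(open('pics/w16.pkl','rb'));t=cv2.imread('pics/w16.png')
print('instr front (z0,.2)',plane('wrist',[(462,230),(600,222)],.0,o),plane('wrist',[(462,230),(600,222)],.2,o))
print('top',plane('top',[(225,200),(120,207)],0.0),plane('top',[(225,200),(120,207)],0.25))
cv2.imwrite('pics/w16c.png',cv2.resize(t[110:230,340:550],None,fx=3.8,fy=4))
E
```

```text
instr front (z0,.2) [[0.54610867 0.23775332 0.        ]
 [0.53477894 0.44312943 0.        ]] [[0.45559076 0.13400412 0.2       ]
 [0.45013157 0.23296396 0.2       ]]
top [[0.54601414 0.22761396 0.        ]
 [0.53010821 0.52659837 0.        ]] [[0.50421393 0.16180381 0.25      ]
 [0.491967   0.39200979 0.25      ]]
```

View pics/w16c.png

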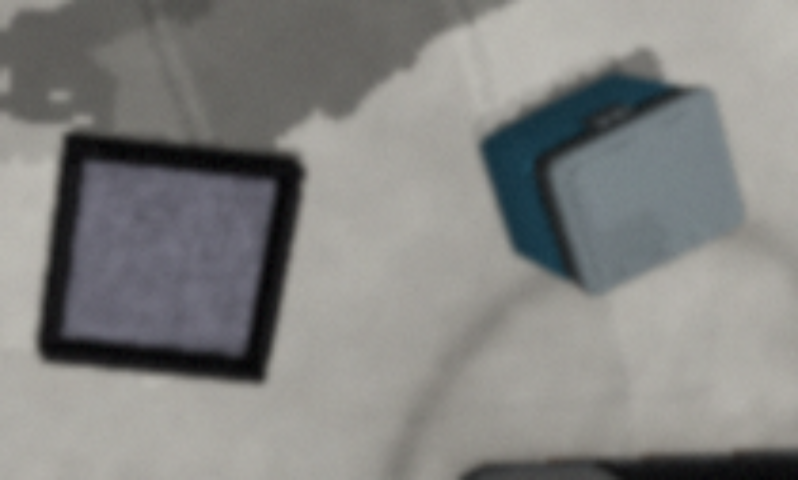

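```bash
python3 - <<'E'
from h import *;import pickle
o=pickle.load(open('pics/w16.pkl','rb'))
def q(n,c,z):
    W=plane('wrist',np.array(c)/[3.8,4]+[340-.4,110-.4],z,o)[:,:2]
    e=np.roll(W,-1,0)-W
    print(n,np.round(W.mean(0),4),'len',np.round(np.linalg.norm(e,axis=1),4),'ang',np.round(np.degrees(np.arctan2(e[:,1],e[:,0]))%180,1))
q('lid',[(548,160),(712,88),(743,222),(592,293)],.05)
q('tray',[(68,133),(302,158),(265,380),(42,355)],.018)
q('trayfloor',[(82,160),(278,180),(248,357),(62,340)],.012)
E
```

```text
lid [0.4338 0.2546] len [0.0507 0.0418 0.0488 0.0437] ang [114.1  25.6 116.2  28.2]
tray [0.4624 0.1182] len [0.0757 0.0718 0.0766 0.0706] ang [ 84.6 175.9  83.8 175.2]
trayfloor [0.4644 0.1189] len [0.0648 0.0581 0.0643 0.0583] ang [ 84.8 175.4  85.  175.9]
```

The cassette's 45 mm axis is at about 27° and the tray x axis at about −4.7°. I'll turn the tool to yaw 117° while moving over the cassette.

>>> {"name": "apply_moves", "arguments": {"commands": [[[0,0,-10],[0.003,0.025,-0.01],0],[[0,0,-20],[0.006,0.055,-0.01],0],[[0,0,-30],[0.009,0.085,-0.01],0],[[0,0,-40],[0.012,0.115,-0.01],0],[[0,0,-50],[0.015,0.145,-0.01],0],[[0,0,-60],[0.018,0.175,-0.01],0],[[0,0,-70],[0.02,0.2,-0.01],0],[[0,0,-80],[0.021,0.217,-0.01],0]]}}

```text
t: 24.6
eef_pos: [0.4357, 0.2549, 0.2523]
orientation: [-0.001, -0.645, 0.764, -0.0]
wrist_force: [-0.1, -0.7, -0.9]
grip_width: 0.999
```

>>> {"name": "apply_moves", "arguments": {"commands": [[[0,0,-10],[0,0,0],0],[[0,0,-20],[0,0,0],0],[[0,0,-30],[0,0,0.02],0],[[0,0,-37],[0,0,0.05],0],[[0,0,-37],[0,0,0.08],0],[[0,0,-37],[0,0,0.1],0],[[0,0,-37],[0,0,0.1],0],[[0,0,-37],[0,0,0.1],0]]}}

```text
t: 25.6
eef_pos: [0.436, 0.2538, 0.1539]
orientation: [-0.0, 0.853, -0.522, 0.0]
wrist_force: [-0.6, 0.2, 0.7]
grip_width: 0.998
```

```bash
python3 plan.py .434 .2535 .020 117; python3 w.py w17
```

```text
turn [-0.1 -0.   0. ] shift [-0.0007  0.0021  0.1339] t 25.6 tcp [0.436  0.2538 0.1539] q6 [ 0.84 -0.37] F [-0.6  0.2  0.7] g 0.998
```

View pics/w17.png

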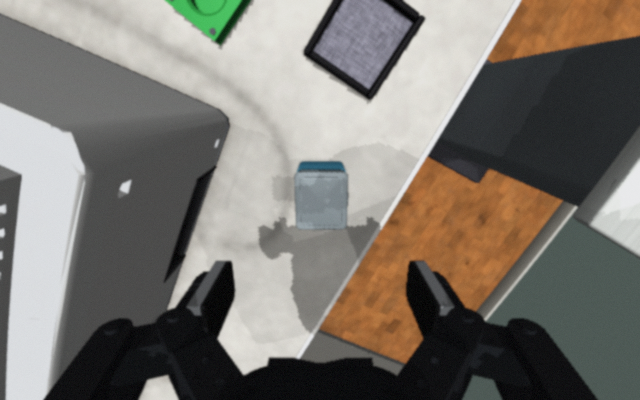

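The cassette (321,200) sits square to and midway between the jaws, with its narrow side across them.

```bash
python3 - <<'E'
from h import *;import pickle
o=pickle.load(open('pics/w17.pkl','rb'))
W=plane('wrist',[(295,173),(345,173),(348.5,229),(294,229)],.05,o);e=np.roll(W,-1,0)-W
print(W.mean(0),np.linalg.norm(e,axis=1),np.degrees(np.arctan2(e[:,1],e[:,0])))
T=plane('wrist',[(329,0),(423,18),(371,98),(305,52)],.018,o);print(T)
E
```

```text
[0.4349922  0.25583829 0.05      ] [0.0413153  0.0506102  0.04793994 0.05047816] [-152.90931649  122.07812659   27.10327163  -65.43532988]
[[0.50194238 0.11030382 0.018     ]
 [0.4278759  0.08628931 0.018     ]
 [0.43449867 0.16072892 0.018     ]
 [0.50183364 0.15386597 0.018     ]]
```

>>> {"name": "apply_moves", "arguments": {"commands": [[[0,0,0],[0,0.001,0.03],0],[[0,0,0],[0,0.001,0.06],0],[[0,0,0],[0,0.001,0.09],0],[[0,0,0],[0,0.001,0.12],0],[[0,0,0],[0,0.001,0.134],0],[[0,0,0],[0,0.001,0.134],0]]}}

```text
t: 26.4
eef_pos: [0.4344, 0.253, 0.0193]
orientation: [0.0, 0.853, -0.522, 0.0]
wrist_force: [-0.1, 0.2, 0.5]
grip_width: 0.999
```

```bash
python3 plan.py .434 .2535 .020 117; python3 w.py w18
```

```text
turn [ 0. -0.  0.] shift [-0.0006  0.0001 -0.0007] t 26.4 tcp [0.4344 0.253  0.0193] q6 [ 0.84 -0.37] F [-0.1  0.2  0.5] g 0.999
```

View pics/w18.png

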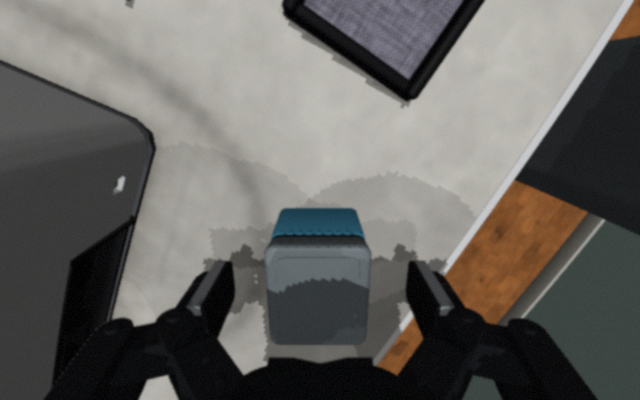

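The cassette (318,280) is between the open jaws. Closing and lifting.

>>> {"name": "apply_moves", "arguments": {"commands": [[[0,0,0],[0,0,0],1],[[0,0,0],[0,0,0],1],[[0,0,0],[0,0,0],1],[[0,0,0],[0,0,0],1],[[0,0,0],[0,0,0],1],[[0,0,0],[0,0,0],1],[[0,0,0],[0,0,0],1]]}}

```text
t: 27.32
eef_pos: [0.4349, 0.2536, 0.0204]
orientation: [-0.001, 0.853, -0.522, 0.0]
wrist_force: [-1.1, 0.9, 6.8]
grip_width: 0.522
```

>>> {"name": "apply_moves", "arguments": {"commands": [[[0,0,0],[0,0,-0.01],1],[[0,0,0],[0,0,-0.03],1],[[0,0,0],[0,0,-0.05],1],[[0,0,0],[0,0,-0.05],1]]}}

```text
t: 27.82
eef_pos: [0.435, 0.2537, 0.0709]
orientation: [-0.002, 0.853, -0.522, 0.0]
wrist_force: [-0.1, -0.8, -1.0]
grip_width: 0.522
```

```bash
python3 plan.py .465 .116 .07 85.3; python3 w.py w19; python3 - <<'E'
from h import *
im=imaging.camera('scene')[:,:,::-1];cv2.imwrite('pics/s19.png',cv2.resize(im[180:340,230:390],None,fx=3.5,fy=3.5))
E
```

```text
turn [-0.2  0.1 31.7] shift [0.1363 0.0359 0.0007] t 27.825 tcp [0.435  0.2537 0.0709] q6 [ 0.84 -0.37] F [-0.1 -0.8 -1. ] g 0.522
```

View pics/w19.png

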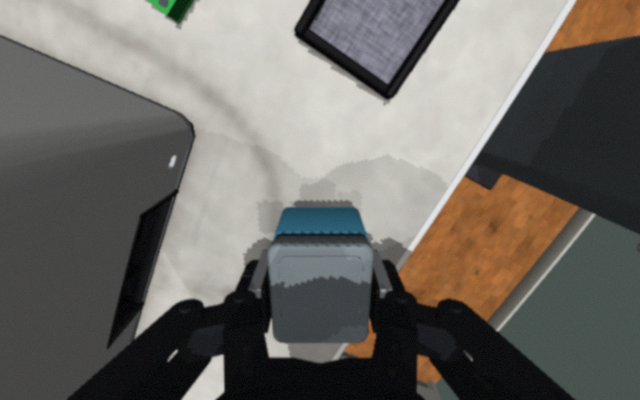

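View pics/s19.png

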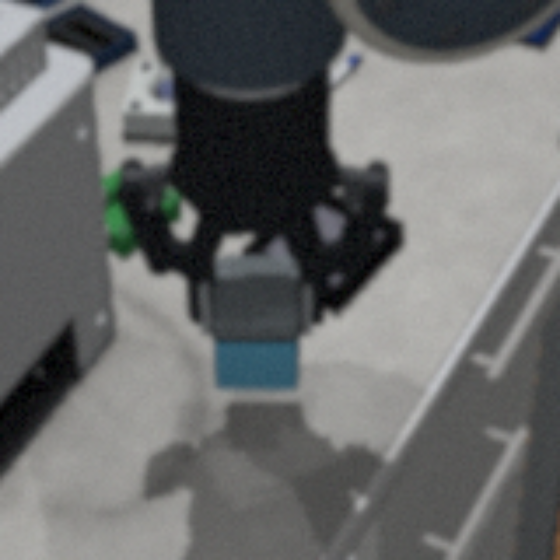

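The cassette is held level. Carrying it to the tray with a 31.7° turn.

>>> {"name": "apply_moves", "arguments": {"commands": [[[0,0,3],[0.012,0.003,0],1],[[0,0,8],[0.035,0.009,0],1],[[0,0,13],[0.058,0.015,0],1],[[0,0,18],[0.08,0.021,0],1],[[0,0,23],[0.1,0.026,0],1],[[0,0,28],[0.12,0.032,0],1],[[0,0,31.7],[0.132,0.035,0],1],[[0,0,31.7],[0.136,0.036,0],1]]}}

```text
t: 28.92
eef_pos: [0.4636, 0.1141, 0.0687]
orientation: [-0.001, -0.677, 0.736, 0.0]
wrist_force: [-0.2, 0.3, -0.2]
grip_width: 0.523
```

>>> {"name": "apply_moves", "arguments": {"commands": [[[0,0,0],[0,0,0],1],[[0,0,0],[0,0,0],1],[[0,0,0],[0,0,0],1]]}}

```text
t: 29.3
eef_pos: [0.4639, 0.1158, 0.0692]
orientation: [0.0, -0.678, 0.735, 0.0]
wrist_force: [-0.5, -0.4, 0.1]
grip_width: 0.523
```

```bash
python3 plan.py .465 .116 .026 85.3; python3 w.py w20; python3 - <<'E'
from h import *
im=imaging.camera('scene')[:,:,::-1];cv2.imwrite('pics/s20.png',cv2.resize(im[160:300,250:390],None,fx=4,fy=4))
E
```

```text
turn [0.  0.  0.1] shift [-0.0003 -0.0011  0.0432] t 29.3 tcp [0.4639 0.1158 0.0692] q6 [ 0.57 -0.65] F [-0.5 -0.4  0.1] g 0.523
```

View pics/w20.png

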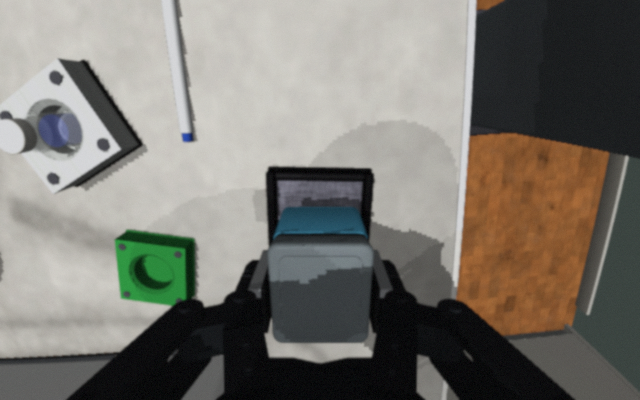

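View pics/s20.png

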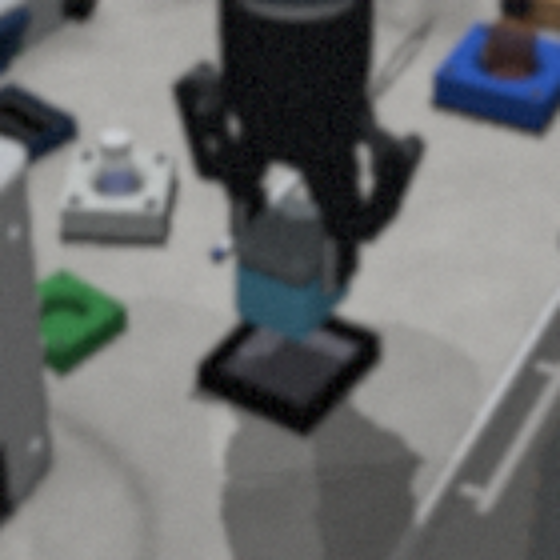

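The tray spans columns 267–374 and the cassette is centred at ~321 and square to it. Checking the other direction with the lower front edge.

```bash
python3 - <<'E'
from h import *;import pickle
o=pickle.load(open('pics/w20.pkl','rb'))
c=plane('wrist',[(284,207),(362,207)],.049,o);t=plane('wrist',[(268,169),(373,169)],.018,o)
print(c,t); print('gap cassette edge to outer tray edge (want 13 mm):',(c-t).mean(0))
E
```

```text
[[0.48203617 0.09116652 0.049     ]
 [0.4380519  0.09468584 0.049     ]] [[0.49409962 0.07520769 0.018     ]
 [0.42636335 0.08062908 0.018     ]]
gap cassette edge to outer tray edge (want 13 mm): [-0.00018745  0.0150078   0.031     ]
```

The gap is 15 mm against an ideal 13, so I'll shift 1.5 mm (tool +x) and lower.

>>> {"name": "apply_moves", "arguments": {"commands": [[[0,0,0],[0.0015,0,0],1],[[0,0,0],[0.0015,0,0.012],1],[[0,0,0],[0.0015,0,0.022],1],[[0,0,0],[0.0015,0,0.03],1],[[0,0,0],[0.0015,0,0.036],1],[[0,0,0],[0.0015,0,0.04],1],[[0,0,0],[0.0015,0,0.042],1],[[0,0,0],[0.0015,0,0.042],1]]}}

```text
t: 30.4
eef_pos: [0.4639, 0.114, 0.0273]
orientation: [0.0, -0.678, 0.735, -0.0]
wrist_force: [-0.2, -0.1, -1.1]
grip_width: 0.519
```

```bash
python3 plan.py .465 .115 .0264 85.3; python3 w.py w21
```

```text
turn [-0.  0.  0.] shift [-0.0011 -0.001   0.0009] t 30.4 tcp [0.4639 0.114  0.0273] q6 [ 0.57 -0.65] F [-0.2 -0.1 -1.1] g 0.519
```

View pics/w21.png

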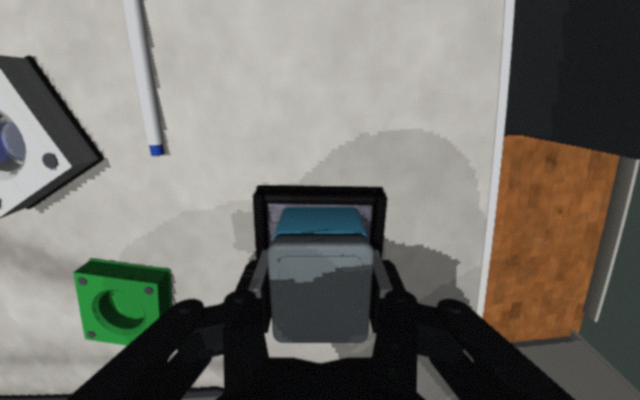

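The cassette is inside the tray walls with an even gap on each side. Last millimetre, then release, rise and move back.

>>> {"name": "apply_moves", "arguments": {"commands": [[[0,0,0],[0,0,0.001],1],[[0,0,0],[0,0,0.001],1],[[0,0,0],[0,0,0.001],0.4],[[0,0,0],[0,0,0.001],0.2],[[0,0,0],[0,0,0.001],0],[[0,0,0],[0,0,0.001],0],[[0,0,0],[0,0,0.001],0],[[0,0,0],[0,0,0.001],0]]}}

```text
t: 31.45
eef_pos: [0.4639, 0.114, 0.0263]
orientation: [0.0, -0.678, 0.735, 0.0]
wrist_force: [-0.7, 0.4, 0.3]
grip_width: 0.999
```

>>> {"name": "apply_moves", "arguments": {"commands": [[[0,0,0],[0,0,-0.02],0],[[0,0,0],[0,0,-0.06],0],[[0,0,0],[0,0,-0.11],0],[[0,0,0],[0,0,-0.16],0],[[0,0,0],[0,0.02,-0.2],0],[[0,0,0],[0,0.05,-0.22],0],[[0,0,0],[0,0.09,-0.22],0],[[0,0,0],[0,0.09,-0.22],0]]}}

```text
t: 32.45
eef_pos: [0.3726, 0.1213, 0.2471]
orientation: [0.001, -0.678, 0.735, 0.0]
wrist_force: [0.1, 0.0, -0.3]
grip_width: 0.999
```

```bash
python3 plan.py .4 .1 .25 85.3; python3 w.py w22; python3 - <<'E'
from h import *
im=imaging.camera('scene')[:,:,::-1];cv2.imwrite('pics/s22.png',cv2.resize(im[110:310,250:430],None,fx=3,fy=3))
im=imaging.camera('top')[:,:,::-1];cv2.imwrite('pics/top22.png',im);cv2.imwrite('pics/t22.png',cv2.resize(im[100:260,190:450],None,fx=3,fy=3))
E
```

```text
turn [-0.1  0.1  0.1] shift [ 0.019  -0.029  -0.0029] t 32.45 tcp [0.3726 0.1213 0.2471] q6 [ 0.72 -0.8 ] F [ 0.1  0.  -0.3] g 0.999
```

View pics/s22.png

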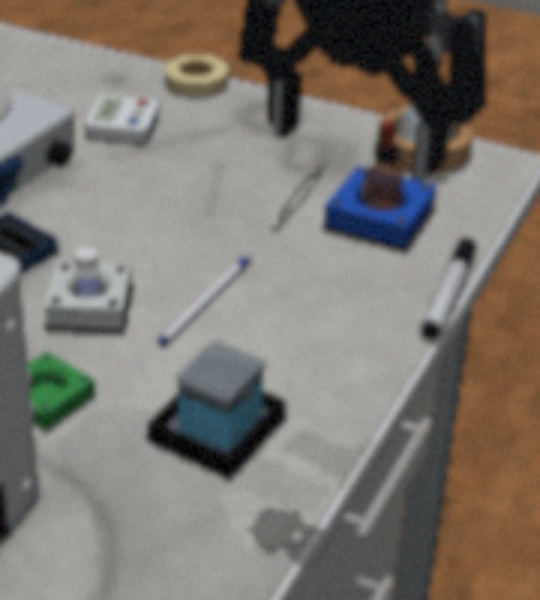

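View pics/t22.png

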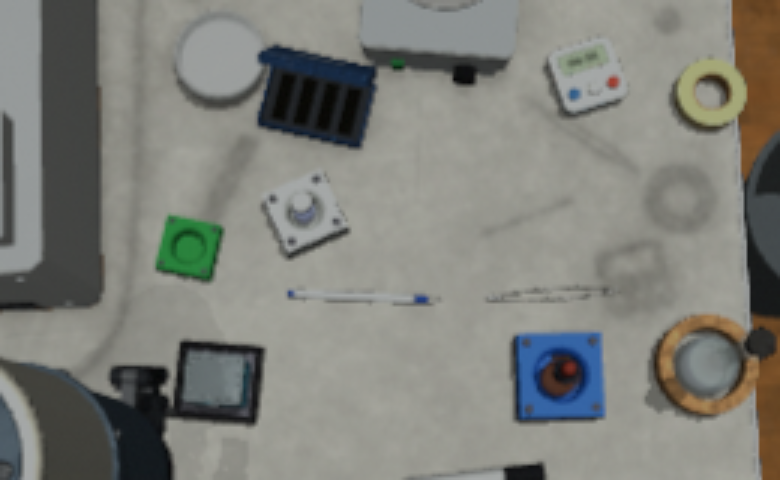

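View pics/w22.png

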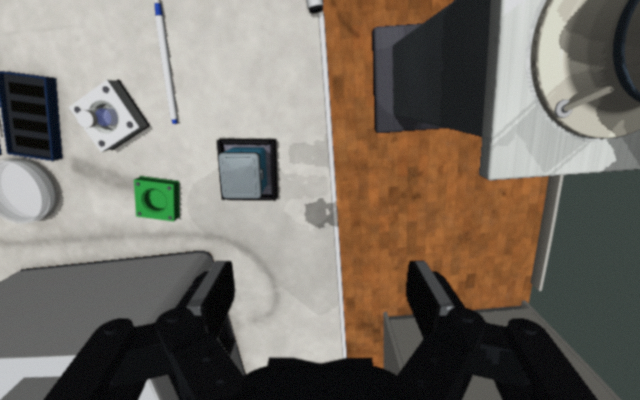

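All four pieces look upright in their holders. A numeric check from the top view before handing in.

```bash
python3 - <<'E'
from h import *
T=lambda x,y:(190+x/3-.33,100+y/3-.33)
p=lambda n,c,z,h:print(n,np.round(plane('top',[T(*c)],z)[0,:2],4),'holder',h)
p('flask stopper',(761,342),.191,(.473,-.3374));p('flask bulb',(707,364),.029,(.473,-.3374))
p('bottle tip',(570,368),.104,(.465,-.1997));p('vial cap',(304,202),.056,(.6255,.0362));p('lid',(216,377),.056,(.4645,.1165))
print(ctrl.get_obs()['t']); ctrl.hand_in()
E
```

```text
flask stopper [ 0.4739 -0.3376] holder (0.473, -0.3374)
flask bulb [ 0.474  -0.3369] holder (0.473, -0.3374)
bottle tip [ 0.4645 -0.1994] holder (0.465, -0.1997)
vial cap [0.6265 0.0331] holder (0.6255, 0.0362)
lid [0.466  0.1122] holder (0.4645, 0.1165)
32.6
the job is handed in; nothing more can be done
```

I put all four pieces into their own holders, right down on the bottom, and released them. I handed the job in at 32.6 s of the 122 s allowed, with the arm clear of everything; `ctrl.hand_in()` reports no verdict.

**Order:** front dropper bottle into the blue block, flask into the cork ring, vial into the aluminium block, cassette into the black tray.

**Last checks:** the final scene, top and wrist pictures show all four upright in their holders. The top-view measurements, against limits of 10 mm (bottle, vial) and 12 mm (flask, cassette), were:

| Piece | Distance from holder centre |
|---|---|
| flask | about 1 mm |
| dropper bottle | about 0.5 mm |
| vial | about 3 mm |
| cassette | about 4–5 mm |

**Disagreements:**
- **Cameras:** the wrist camera read 1–3 mm differently from the top camera and the arm, and the vial and cassette distances are partly that difference.
- **Heights:** I did not measure the seating heights from the pictures. They come from the tool height at release, which matched each holder's floor to within 1 mm.

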